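Lever the snap-in battery cover off a data logger with a screwdriver

TASK

The cells in the data logger are spent: lever its tight, flush blue battery cover loose with the red-handled screwdriver, set in the notch of the front wall so that the notch's steel edge is the fulcrum. Lay the screwdriver back flat on the open bench, then lift the cover off and set it down level, outer face up, in the aluminium tray. Leave everything else standing where it is.

Things in the scene. Friction and masses are not known exactly. Their poses are not given: they have to be found in the camera images.
- logger: Grey box, a data logger that stays put on the bench: 120 (x) x 92 (y) x 84 mm tall; origin at the centre of its underside, z up. Its front wall (-x side, 6 mm thick) has the pry notch in its middle. The blue cover lies flush in its top over the battery bay; the top round it is flat, 19 mm wide at either side, 38 mm behind. The bay is empty from 47 mm above the bench up to the cover.
- notch (a point): middle of the outer edge of the pry notch's floor (the steel fulcrum), on the outer face of the front wall, 70.5 mm above the bench; axes as the logger's. The notch is 13 mm wide, open at the top and towards the bay
- cover: Blue cover, 75 (x) x 50 (y) mm: plate 6 mm thick on four feet, 19.5 mm high in all, 60 g. Origin midway under its feet; plate 13.5 to 19.5 mm above it, outer face +z, front edge at x = -37.5 mm. Seated, its axes lie along the logger's and its origin is at (-15, 0, 64.5) mm in the logger's frame; a gap of only 1 mm round it leaves nothing to grip.
- cover_front (a point): middle of the front edge of the cover's outer face: 84 mm above the bench while seated, some 99 mm when propped up by the catch (the plate then slopes about 12 degrees). Propped, the plate can be gripped across its 50 mm width near the front and lifts straight out
- pry_point (a point): on the steel pry plate under the cover, 25 mm behind its front edge, 77 mm above the bench while seated: lever here from below. A cut-out 8 mm deep and 17 mm wide in the middle of the plate's front edge leaves the way from the notch open; the blade goes in with its handle some 8 degrees high
- catch (a joint): sprung catch in the bay, two noses 30 mm apart that hook over the cover's two front legs, 30 mm behind its front edge: 0 m at rest, more when pushed to the front. It holds the cover down with some 15 N; levered up by the pry point the cover hinges on its rear edge. With the front up about 7 mm the catch snaps under the legs and keeps it propped when the lever is withdrawn
- red_screwdriver: Slot screwdriver, red handle, 201 mm long, 39 g, lying on the bench. Origin under its middle, long axis along y, 12.7 mm above the origin: handle 27 mm thick from y = +6 to +100 mm, steel shaft 5 mm thick to the blade's tip at y = -100 mm (the last 8 mm thin)
- driver_middle (a point): middle of the red screwdriver, on its axis. With this point 60 mm outside the notch's edge the shaft ends at the pry point (much deeper would lift the rear), and the cover snaps up when the handle side slopes down some 11 to 20 degrees; the handle's end then still clears the bench
- tray: Shallow aluminium tray, 116 (x) x 94 (y) x 10 mm, fixed to the bench; walls 3 mm thick, floor 3 mm above its origin, which is the centre of its underside
- fine_screwdriver: bystander: small screwdriver with a blue handle, 133 mm long, lying on the bench; origin under its middle
- fresh_cell_a: bystander: new round cell, red and white, 15 mm thick, 50 mm tall, standing on end beside the logger's left wall; origin under its middle
- fresh_cell_b: bystander: new round cell, black and yellow, 15 mm thick, 50 mm tall, standing on end beside the logger's left wall; origin under its middle
- black_vial: bystander: sample vial with a black cap, 26 mm thick, 54 mm tall, standing; origin under its middle
- red_vial: bystander: sample vial with a red cap, 26 mm thick, 54 mm tall, standing; origin under its middle
- gauge: bystander: round pressure gauge, 51 mm across, 24 mm thick, lying on its back; origin under its middle
- blue_bottle: bystander: sample bottle with a blue pointed cap, 49 mm thick, 104 mm tall, standing; origin under its middle
- timer: bystander: white bench timer, 62 mm wide, 58 mm tall, 18 mm thick, standing on edge; origin under its middle

How it is judged:
By the outcome, as a careful person would: the job done as asked, in the order asked, and still so for the second after the job is handed in, with the robot touching nothing.
It also fails if it takes over 72 s, if anything falls off the work surface, if the arm or the gripper's body presses on something with over 40 N, if the wrist force passes 120 N, or if a joint passes its speed limit or range.

ROBOT

A 7-joint arm with a two-finger parallel gripper is mounted at the origin on a cart in front of the work surface, level with it; the furniture and walls round the work are solid. World frame = base frame: x ahead of the robot, y to its left, z up, the work surface at z = 0. Lengths are in mm, angles in rad, forces in N, time in s.
With the tool pointing down it reaches from about 400 to 750 mm from the base axis. Payload 19.5 kg.
Tool frame: the origin (TCP) lies midway between the tips of the shut fingers; the grasp point (between the pads) lies 19 mm behind it; z points along the fingers, y is the line along which they close (so a half turn about z gives the same grasp; the last joint's range is limited). The gripper opens to 85 mm and grips with 20 to 120 N. Pads are 22 mm wide; open, the fingers measure 114 mm over their backs; the gripper's body (76 mm by 85 mm) begins 54 mm behind the grasp point. The pads swing forward as they close: fully open they stand 13 mm farther back than shut.
Start: joints at [-1.209, 0.707, -0.028, 1.485, 0.022, 0.951, -0.075], TCP at [225.91, 528.73, 192.568] pointing down, gripper open.
Joint ranges: [-2.71, 2.71], [-0.32, 2.16], [-1.57, 1.52], [0, 2.45], [-1.46, 4.6], [0, 2.02], [-2.83, 2.83]. Speed limits (rad/s): [1.89, 1.89, 2.57, 2.57, 3.01, 3.01, 3.01].

INTERFACE

Orientations are given as a unit quaternion [w, x, y, z].
In Python, from plant import readout, optics, job, find_in, place_of gives the robot as it stands. The module is installed in compiled form; this text tells all that it offers.
- The arm moves only by the tool apply_moves, never from a script. Its argument "rows" is a list of rows, each a list of 3 entries, a list of its own where there are three numbers: the opening, from 0 (shut) to 1 (fully open), then the shift along the tool's x, y, z in parts of the range, where 1.0 means 60 cm, then the turn, a rotation vector about the tool's x, y, z in a scale on which 1.0 is 90 degrees. In form: [[jaw, [tx, ty, tz], [rx, ry, rz]], ...]. A call has 1 to 12 rows; each row is the pose to reach, as a shift and turn from the pose commanded when the call began, along the tool's axes at that moment; what a row does not reach only later rows make up. A row lasts 1/12 s, in which the tool goes at most 41.7 mm and 7.16 degrees, less where a joint would pass 70% of its speed; a pose out of reach is approached as far as the arm can. A shift or turn number past 1, either way, is cut back to 1. A call with a gripper value outside its range is refused whole. The fingers move at their own pace and stop on an object; "newtons" is the grip in N (left out, the last holds). Time passes only in rows, so rows that repeat a pose let the fingers close. It gives the time, the measured TCP pose, the force, the opening and the grip force at its end, in the units of the state.
- readout.sense(): the state, without advancing time (a new reading comes with each control period).
- optics.grab_frame(name): name is "scene" or "top" or "wrist"; returns a dict with "frame" (400x640x3 uint8, blue, green, red), "z_map" (400x640 float32, mm along the optical axis (not along the pixel's ray), 0 where there is no reading), "intrinsics" (3x3 intrinsics, pixels), "D" ([k1, k2, p1, p2, k3] as OpenCV has them; the pictures are not rectified), "world_to_cam" (4x4, takes a point from world to camera coordinates); the wrist camera has in their place "tool_from_camera" (4x4, takes a point from camera to tool coordinates, whose origin is the TCP and whose axes are the flange's). Camera axes: x right, y down, z forward; pixel columns grow to the right and rows downward; lengths in mm; the calibration is good to about 2 mm. A picture is of the moment at which its call begins: read the wrist's pose just before it.
- job.job_done(): hands the job in; it is judged then, once.
Trained networks look in a picture, given as the dict that the camera call returned (one of the last four; its "shot" number tells which), for a name from the list of things; names that differ only in an ending like _2 or _b are one class to them, and where a whole thing is asked for, a point or a joint stands for the part that bears it (a point fixed in the world has none). Each returns a list of dicts, best first, with "confidence" (0 to 1); they miss things now and then, are a little off and sometimes report something else, mostly with a low value. They report only what shows in the picture. A call takes as long as a camera call.
- find_in(picture, label): "point" ([x, y, z] in mm, in the coordinates of the camera as it stood for that picture, good to about 4 mm: the middle of the surface that is visible of it).
- place_of(picture, label): "point" ([x, y, z] in mm, in the coordinates of the camera as it stood for that picture, good to about 4 mm: a listed point, or the origin of a listed thing).
The state is a dict: "t": time; "joint_pos": joint angles; "joint_velocities": joint speeds; "effort": joint torques, N m; "ee_pos": TCP position; "tool_rot": TCP orientation; "force": force on the tool from outside, world axes, zero at the start; "wrist_torque": the same for the moment, N m; "opening": finger opening in mm; "grip_force": force on a finger pad.
Only numpy, scipy, OpenCV 4.12 (cv2) and the standard library are available. Lean on these libraries where they do the work, as an engineer would, in place of code of your own. Each camera call takes 0.05 s, during which the arm holds its last target. There are 200 camera calls.

## Working session

There is one attempt and no reset: what is moved stays moved. The work goes in short steps, Python scripts to look and compute and a tool call to move; the robot and the scene stay as the last step left them, time stands still between calls to the robot, and variables do not carry over. Pictures are saved under pics/ and viewed, at most 10 in all, crops included, and the job is handed in when it is done.

Besides the shell and the picture viewer there is one more tool, called as name(argument=value, ...), one argument or row to a line, values as JSON. apply_moves: Moves the arm, as the interface text tells. Its arguments: {"type":"object","properties":{"rows":{"type":"array","items":{"type":"array"}},"newtons":{"type":"number"}},"required":["rows"]}

```bash
mkdir -p pics
cat > h.py <<'E'
import numpy as np, cv2
from plant import readout, optics, job, find_in, place_of
from scipy.spatial.transform import Rotation as R
def towld(p,pic,st=None):
    p=np.array(p,float)
    if 'world_to_cam' in pic:
        return (np.linalg.inv(np.array(pic['world_to_cam']))@np.append(p,1))[:3]
    t=(np.array(pic['tool_from_camera'])@np.append(p,1))[:3]
    w,x,y,z=st['tool_rot']
    return R.from_quat([x,y,z,w]).apply(t)+np.array(st['ee_pos'])
def rot(st):
    w,x,y,z=st['tool_rot']; return R.from_quat([x,y,z,w])
def cloud(pic,st=None):
    z=pic['z_map'];K=np.array(pic['intrinsics']);D=np.array(pic['D'],float)
    v,u=np.mgrid[0:z.shape[0],0:z.shape[1]]
    n=cv2.undistortPoints(np.stack([u,v],-1).reshape(-1,1,2).astype(np.float64),K,D).reshape(z.shape+(2,))
    P=np.dstack([n[...,0]*z,n[...,1]*z,z])
    if 'world_to_cam' in pic: T=np.linalg.inv(np.array(pic['world_to_cam']))
    else:
        A=np.eye(4);A[:3,:3]=rot(st).as_matrix();A[:3,3]=st['ee_pos'];T=A@np.array(pic['tool_from_camera'])
    return P@T[:3,:3].T+T[:3,3]
E
cat > a.py <<'E'
from h import *
s=readout.sense();print(s)
for n in ['top','scene']:
    p=optics.grab_frame(n);cv2.imwrite(f'pics/{n}0.png',p['frame'])
    np.save(f'{n}0.npy',cloud(p))
    for l in ['logger','notch','cover','cover_front','pry_point','red_screwdriver','driver_middle','tray','fine_screwdriver','fresh_cell_a','black_vial','red_vial','gauge','blue_bottle','timer']:
        for f in ((place_of,find_in) if l in('logger','red_screwdriver','tray') else (place_of,)):
            print(n,l,f.__name__,[(np.round(towld(d['point'],p),1).tolist(),round(d['confidence'],2)) for d in f(p,l)[:2]])
E
python3 a.py
```

```text
{'t': 0.0, 'joint_pos': array([-1.20871197,  0.70710527, -0.02762921,  1.48500877,  0.02198218,
        0.95088526, -0.07550686]), 'joint_velocities': array([-1.05863865e-03, -1.14213275e-03, -7.81890298e-04,  7.32570290e-04,
       -9.38585614e-04, -9.89376094e-04,  4.85446263e-05]), 'effort': array([-4.53462708e-04, -8.83172822e+01,  1.23420998e+00, -2.36152697e+01,
        1.68698793e-02,  6.57622426e-03, -7.14242651e-05]), 'ee_pos': array([225.78843253, 528.47772304, 192.12376335]), 'tool_rot': array([-1.04345478e-04,  2.00527153e-01,  9.79687989e-01, -5.42610464e-04]), 'force': array([0.32393866, 0.26044621, 0.46343694]), 'wrist_torque': array([0.06129815, 0.00299166, 0.02881744]), 'grip_force': 0.0, 'opening': 85.23602884153745}
top logger call [([545.4, 328.8, -0.2], 0.97), ([395.5, -155.7, 19.2], 0.66)]
top logger call [([556.8, 308.6, 84.1], 0.86), ([699.1, -353.0, 51.7], 0.56)]
top notch call [([484.9, 328.9, 67.4], 0.59)]
top cover call [([532.5, 328.2, 62.3], 0.71), ([414.3, 463.9, -5.2], 0.41)]
top cover_front call [([490.8, 333.7, 81.4], 0.54)]
top pry_point call [([513
[... 1201 characters left out ...]
 [([414.6, -174.0, 16.7], 0.64), ([443.5, -368.2, 22.1], 0.55)]
scene driver_middle call [([527.8, 332.2, 64.0], 0.74), ([392.3, -153.3, 12.8], 0.67)]
scene tray call [([402.8, 106.4, -1.5], 0.75), ([527.7, 333.4, 65.3], 0.44)]
scene tray call [([392.9, 119.4, 1.3], 0.63)]
scene fine_screwdriver call [([498.6, 400.9, -1.2], 0.51)]
scene fresh_cell_a call [([524.1, 396.7, -0.6], 0.48), ([499.1, 401.1, -1.9], 0.4)]
scene black_vial call [([410.1, 472.4, -1.1], 0.71)]
scene red_vial call [([452.0, 480.6, 2.6], 0.4), ([484.7, 331.1, 71.6], 0.18)]
scene gauge call [([446.5, -394.3, 0.1], 0.38), ([514.7, 331.5, 79.4], 0.24)]
scene blue_bottle call [([400.3, -154.2, 0.2], 0.49)]
scene timer call []
```

View pics/top0.png

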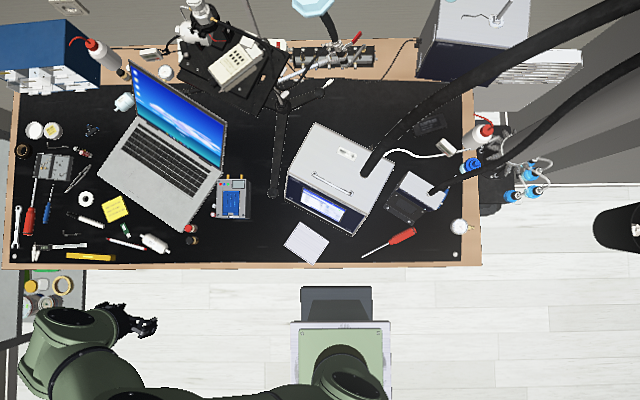

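View pics/scene0.png

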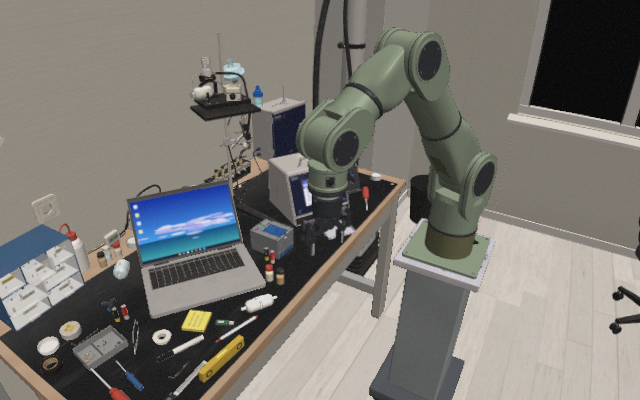

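```bash
cat > b.py <<'E'
from h import *
P=np.load('top0.npy');im=cv2.imread('pics/top0.png')
def box(m,name):
    m=m.astype(np.uint8);n,l,s,c=cv2.connectedComponentsWithStats(m)
    for i in range(1,n):
        if s[i,4]>60:
            Q=P[l==i];r=cv2.minAreaRect(Q[:,:2].astype(np.float32))
            print(name,s[i],np.round(np.array(r[0]),1),np.round(r[1],1),round(r[2],1),'z',np.round(np.percentile(Q[:,2],[5,50,95]),1))
z=P[...,2]; inb=(P[...,0]>300)&(P[...,0]<800)&(abs(P[...,1])<600)
box(inb&(z>76)&(z<95),'loggertop')
box(inb&(z>5)&(z<60),'low')
hsv=cv2.cvtColor(im,cv2.COLOR_BGR2HSV)
red=((hsv[...,0]<8)|(hsv[...,0]>172))&(hsv[...,1]>120)&inb
box(red,'red')
blue=(abs(hsv[...,0]-110)<14)&(hsv[...,1]>120)&inb
box(blue,'blue')
E
python3 b.py
```

```text
loggertop [160 117  64  42 281] [737.4 455.4] [241.6  17.3] 56.3 z [77.4 85.4 94.2]
loggertop [ 215  179   32   39 1143] [541.6 328.2] [ 93.2 118.5] 88.8 z [79.4 83.3 87.1]
loggertop [284 190  74  42 224] [501.1  53. ] [251.8  11.4] 61.3 z [77.  85.6 93.8]
loggertop [393 192  33  22 111] [ 519.1 -216.8] [111.6   9.8] 56.9 z [77.6 87.2 94.2]
low [410 117  38  22 482] [ 777.  -308.4] [ 51.4 126.7] 13.1 z [10.2 30.7 35.1]
low [ 153  121   70  112 4849] [613.5 533. ] [274.7 298.9] 65.4 z [12.2 17.  47.2]
low [267 121  23  78 793] [673.6 191.7] [ 51.3 257.1] 83.6 z [10.8 19.5 24.6]
low [383 130  98  29 565] [ 694.7 -301.1] [ 66.3 309.1] 10.5 z [ 6.2 27.5 58.5]
low [220 181  32  39 166] [518.8 299.9] [ 70.8 148.9] 51.5 z [ 9.5 36.3 57.4]
low [283 194  74  45 465] [476.3  64.6] [262.3  40.4] 61.0 z [13.3 39.3 57.9]
low [383 196  41  31 464] [ 499.1 -207.8] [126.5  68.7] 52.1 z [ 5.4 10.2 53.2]
low [450 219  25  16 258] [ 442.5 -393.2] [72.7 49.8] 56.2 z [11.5 21.1 26.1]
low [289 227  41  39 124] [390.5  91.3] [93.7 97.9] 53.3 z [ 5.3  8.  13.5]
low [357 226  64  34 336] [ 401.  -162.5] [ 39.6 228.7] 23.2 z [ 5.8 20.4 27.3]
low [150 236  21  20 214] [392.5 576.2] [74.8 41.2] 61.7 z [14.2 30.2 37.9]
low [186 237  14   8  93] [411.7 463. ] [26.3 22.8] 89.5 z [ 7.9 49.9 54.9]
red [479 116  14  21 141] [ 597.1 -202.2] [ 60.3 576. ] 31.4 z [126.6 140.5 185.9]
red [388 227  29  18 218] [ 411.2 -112.1] [ 46.3 276.9] 5.4 z [15.7 22.6 27.8]
blue [176 104  48  39 639] [629.9 235.6] [586.5  51.4] 49.9 z [151.2 176.1 201.7]
blue [464 158  14  14  85] [ 636.6 -412. ] [39.4 33.7] 1.4 z [ 64.8  75.2 100.4]
blue [303 188  42  24  75] [506.9  32. ] [154.9  73.2] 28.1 z [156.7 161.2 168.1]
```

Top view: the logger at about (230,195) px has its notch side towards the robot. The red screwdriver is at (388,243) px with its handle up and to the right. The tray is the square at (306,242) px. The scene view agrees, and the two cells stand at the logger's left wall. Next I'll bring the wrist camera over the screwdriver.

```bash
cat >> h.py <<'E'
def down(b,pitch=0):
    """tool pointing down, tool y at world bearing b deg; x = y cross z"""
    b=np.radians(b);y=np.array([np.cos(b),np.sin(b),0]);z=np.array([0,0,-1.]);x=np.cross(y,z)
    return R.from_matrix(np.column_stack([x,y,z]))
def rows(targets,st=None):
    st=st or readout.sense();r0=rot(st);p0=np.array(st['ee_pos'])
    for p,r in targets:
        s=r0.inv().apply(np.array(p,float)-p0);t=(r0.inv()*r).as_rotvec(degrees=True)
        print(np.round(s,1).tolist(),np.round(t,2).tolist())
E
python3 - <<'E'
from h import *
print(readout.sense()['t'])
rows([((380,250,230),down(50)),((390,-90,240),down(27)),((380,-120,240),down(27))])
E
```

```text
1.9
[-251.2, -195.8, -37.4] [-0.01, -0.0, 16.87]
[-394.0, -504.5, -47.4] [-0.01, 0.0, 39.87]
[-396.6, -536.0, -47.4] [-0.01, 0.0, 39.87]
```

Careful with the scale: shifts go in shares of 60 cm and turns go in shares of 90 degrees. That gives: -400 mm / 600 = -0.6667, -340 mm / 600 = -0.5667, 40 degrees / 90 = 0.4444.

apply_moves(
  rows=[
    [1,[-0.1,-0.075,-0.0617],[0,0,0.0667]],
    [1,[-0.1667,-0.125,-0.0617],[0,0,0.1333]],
    [1,[-0.2167,-0.175,-0.0667],[0,0,0.1778]],
    [1,[-0.2667,-0.2167,-0.0667],[0,0,0.2222]],
    [1,[-0.3167,-0.2667,-0.0667],[0,0,0.2222]],
    [1,[-0.3667,-0.3167,-0.0667],[0,0,0.2667]],
    [1,[-0.4,-0.375,-0.0667],[0,0,0.3111]],
    [1,[-0.4333,-0.4333,-0.075],[0,0,0.3556]],
    [1,[-0.4667,-0.4917,-0.0783],[0,0,0.4]],
    [1,[-0.5,-0.55,-0.0783],[0,0,0.4444]],
    [1,[-0.5333,-0.6083,-0.0783],[0,0,0.4444]],
    [1,[-0.5667,-0.6667,-0.0783],[0,0,0.4444]],
  ],
)

```text
t: 2.9
ee_pos: [376.7, 62.9, 239.6]
tool_rot: [0.0, 0.524, 0.852, 0.0]
force: [1.1, 0.2, 0.1]
opening: 85.4
grip_force: 0.0
```

Run:
```python
from h import *
s=readout.sense();print(s['t'],s['ee_pos'],s['joint_pos'])
rows([((385,-110,240),down(27))])
```

```text
2.9 [376.71571833  62.8815945  239.61347958] [-0.35398401  0.36486312  0.15462163  2.03865394 -0.08121873  0.74303237
  0.3191957 ]
[-158.0, -70.7, -0.4] [0.04, 0.01, -0.14]
```

To row units: -158 mm / 600 = -0.2633, -144 mm / 600 = -0.24.

apply_moves(
  rows=[
    [1,[-0.06,-0.0267,0],[0,0,0]],
    [1,[-0.12,-0.0533,0],[0,0,0]],
    [1,[-0.18,-0.08,0],[0,0,0]],
    [1,[-0.24,-0.1067,0],[0,0,0]],
    [1,[-0.2633,-0.1183,0],[0,0,0]],
    [1,[-0.2633,-0.1183,0],[0,0,0]],
  ],
)

```text
t: 3.4
ee_pos: [384.6, -112.0, 239.4]
tool_rot: [0.0, 0.526, 0.851, -0.0]
force: [-0.9, 1.2, -0.1]
opening: 85.1
grip_force: 0.0
```

```bash
cat > c.py <<'E'
from h import *
s=readout.sense();print(s['t'],s['ee_pos'],s['joint_pos'])
p=optics.grab_frame('wrist');cv2.imwrite('pics/w1.png',p['frame'])
C=cloud(p,s);im=p['frame'];hsv=cv2.cvtColor(im,cv2.COLOR_BGR2HSV)
for l in ['red_screwdriver','driver_middle']:
    print(l,[(np.round(towld(d['point'],p,s),1),round(d['confidence'],2)) for d in place_of(p,l)[:2]])
z=C[...,2]
print('bench z',np.median(z[(z>-15)&(z<5)]))
red=((hsv[...,0]<8)|(hsv[...,0]>172))&(hsv[...,1]>100)&(z>0)&(z<40)
n,l,st,c=cv2.connectedComponentsWithStats(red.astype(np.uint8));i=1+np.argmax(st[1:,4]);Q=C[l==i]
r=cv2.minAreaRect(Q[:,:2].astype(np.float32));print('handle',st[i],r,np.percentile(Q[:,2],[2,50,98]))
m=Q[:,:2].mean(0);w=np.linalg.svd(Q[:,:2]-m,full_matrices=False)[2][0];print(m,np.degrees(np.arctan2(w[1],w[0])))
# everything above bench near
A=(z>2.5)&(z<40)&(C[...,0]>300)&(C[...,0]<480)&(C[...,1]>-260)&(C[...,1]<-20)
n,l,st,c=cv2.connectedComponentsWithStats(A.astype(np.uint8))
for i in range(1,n):
    if st[i,4]>150:
        Q=C[l==i];print(st[i],cv2.minAreaRect(Q[:,:2].astype(np.float32)),np.percentile(Q[:,2],[2,50,98]))
E
python3 c.py
```

```text
3.4 [ 384.62553408 -111.96046223  239.42144443] [ 0.09794854  0.39289232  0.15786261  1.98568131 -0.08506493  0.7686569
  0.7686599 ]
red_screwdriver [(array([ 399. , -154.2,   -3.9]), 0.71)]
driver_middle [(array([ 398.5, -152.8,   15.5]), 0.88), (array([ 563.6, -355.7,   -2. ]), 0.52)]
bench z 3.0449820350989967
handle [ 304  196   21   65 1225] ((419.67938232421875, -200.66549682617188), (28.89421844482422, 92.85649108886719), 26.60462188720703) [ 3.35637208 23.16327636 27.27813662]
[ 418.96409773 -197.68978617] -64.09215501097944
[  245    79   156   207 14926] ((407.95135498046875, -140.0169677734375), (239.9390411376953, 144.04678344726562), 89.98920440673828) [ 2.57315025  3.64575006 27.11670227]
```

View pics/w1.png

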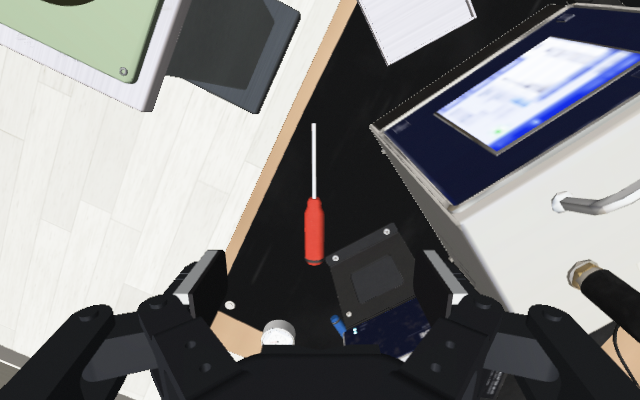

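The picture shows the screwdriver at (314,195) px with its blade pointing up in the image and its handle at (314,231). The dark box at (380,270) stays clear of the fingers if I grasp the front part of the handle.

Run:
```python
from h import *
rows([((411,-182,60),down(26.3)),((411,-182,1.5),down(26.3))])
```

```text
[-78.0, -10.3, 179.3] [0.01, -0.01, 0.58]
[-78.0, -10.4, 237.8] [0.01, -0.01, 0.58]
```

To row units: 237.5 mm / 600 = 0.3958, 195 mm / 600 = 0.325, 0.6 degrees / 90 = 0.0067.

apply_moves(
  rows=[
    [0.65,[-0.05,-0.0067,0.0417],[0,0,0.0067]],
    [0.65,[-0.1,-0.0133,0.0917],[0,0,0.0067]],
    [0.65,[-0.13,-0.0172,0.15],[0,0,0.0067]],
    [0.65,[-0.13,-0.0172,0.2167],[0,0,0.0067]],
    [0.65,[-0.13,-0.0172,0.275],[0,0,0.0067]],
    [0.65,[-0.13,-0.0172,0.325],[0,0,0.0067]],
    [0.65,[-0.13,-0.0172,0.3583],[0,0,0.0067]],
    [0.65,[-0.13,-0.0172,0.38],[0,0,0.0067]],
    [0.65,[-0.13,-0.0172,0.3917],[0,0,0.0067]],
    [0.65,[-0.13,-0.0172,0.3958],[0,0,0.0067]],
    [0.65,[-0.13,-0.0172,0.3958],[0,0,0.0067]],
  ],
)

```text
t: 4.47
ee_pos: [411.2, -182.1, 2.0]
tool_rot: [-0.0, 0.528, 0.85, -0.0]
force: [0.0, -0.2, 0.4]
opening: 55.7
grip_force: 0.0
```

apply_moves(
  rows=[
    [0.2,[0,0,0],[0,0,0]],
    [0,[0,0,0],[0,0,0]],
    [0,[0,0,0],[0,0,0]],
    [0,[0,0,0],[0,0,0]],
    [0,[0,0,0],[0,0,0]],
    [0,[0,0,0],[0,0,0]],
  ],
  newtons=60,
)

```text
t: 4.97
ee_pos: [411.0, -182.7, 2.0]
tool_rot: [0.0, 0.528, 0.849, -0.0]
force: [0.4, -0.8, 0.0]
opening: 0.2
grip_force: 0.0
```

```bash
cat > d.py <<'E'
from h import *
s=readout.sense();print(s['t'],s['ee_pos'])
p=optics.grab_frame('wrist');cv2.imwrite('pics/w2.png',p['frame'])
t=optics.grab_frame('top')
for l in ['red_screwdriver','driver_middle']:
    for q in (p,t): print(l,[(np.round(towld(d['point'],q,s),1),round(d['confidence'],2)) for d in place_of(q,l)[:2]])
E
python3 d.py
```

```text
4.9667 [ 411.04291682 -182.67564372    2.01893298]
red_screwdriver [(array([ 400.4, -152.2,   -4.5]), 0.72)]
red_screwdriver [(array([ 704.8, -354.8,   -1.5]), 0.41), (array([ 394.8, -153.6,   -2.9]), 0.39)]
driver_middle [(array([ 399.5, -150.8,   15.8]), 0.83)]
driver_middle [(array([ 395. , -156.5,   15.8]), 0.51), (array([530.5, 331.1,  63.5]), 0.25)]
```

View pics/w2.png

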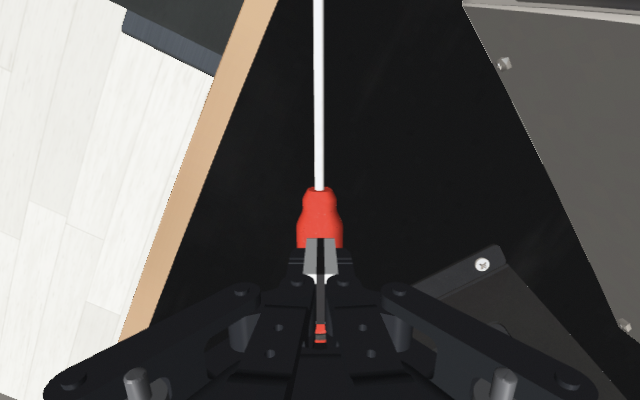

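Run:
```python
from h import *
s=readout.sense()
p=optics.grab_frame('wrist');C=cloud(p,s);im=p['frame']
print(np.round(p['intrinsics'],1).tolist(),np.round(p['tool_from_camera'],2).tolist())
for v in range(150,400,12): print(v,np.round(C[v,320],1),np.round(p['z_map'][v,320],1),im[v,320], np.round(C[v,308],1))
for l in ['red_screwdriver']:
    print([(np.round(towld(d['point'],p,s),1),round(d['confidence'],2)) for d in find_in(p,l)[:2]])
hsv=cv2.cvtColor(im,cv2.COLOR_BGR2HSV);red=((hsv[...,0]<8)|(hsv[...,0]>172))&(hsv[...,1]>100)
Q=C[red&(C[...,2]<60)];r=cv2.minAreaRect(Q[:,:2].astype(np.float32));print(r,np.percentile(Q[:,2],[2,50,98]))
```

```text
[[318.6, 0.0, 320.1], [0.0, 318.6, 197.3], [0.0, 0.0, 1.0]] [[-0.0, -0.96, -0.28, 71.26], [1.0, -0.0, -0.0, 0.92], [0.0, -0.28, 0.96, -182.51], [0.0, 0.0, 0.0, 1.0]]
150 [ 380.3 -118.3  184.3] 0.0 [247 244 243] [ 380.3 -118.3  184.3]
162 [ 393.3 -144.9   15.9] 170.0 [246 244 242] [ 388.1 -150.     2.8]
174 [ 396.1 -150.7   15.9] 171.8 [247 244 242] [ 391.1 -156.2    3.6]
186 [ 399.  -156.5   16.9] 172.6 [247 244 242] [ 394.1 -162.6    3.8]
198 [ 401.3 -161.2   22. ] 169.2 [ 70  84 228] [ 395.9 -165.    18.6]
210 [ 404.3 -167.3   21.8] 171.3 [ 69  84 227] [ 398.7 -170.6   20.5]
222 [ 407.1 -172.9   23.5] 171.4 [ 71  85 228] [ 401.4 -176.2   22.2]
234 [ 409.7 -178.3   25.8] 170.9 [ 75  89 229] [ 404.1 -181.6   24.7]
246 [ 406.8 -172.4   55. ] 141.1 [24 23 23] [ 402.  -174.6   55.2]
258 [ 406.8 -172.4   66.4] 130.1 [24 23 24] [ 402.5 -174.7   66.2]
270 [ 407.  -172.7   75.8] 121.1 [25 25 24] [ 402.7 -174.2   76.7]
282 [ 408.3 -175.5   79.2] 118.8 [66 64 66] [ 402.7 -173.5   86.3]
294 [ 410.7 -180.2   79.1] 120.3 [67 65 66] [ 402.8 -173.    94.3]
306 [ 413.1 -185.2   78.6] 122.3 [66 63 65] [ 403.2 -173.3  100.1]
318 [ 414.9 -188.8   80.6] 121.6 [64 62 64] [ 403.7 -173.9  104.8]
330 [ 437.1 -234.    25.4] 188.7 [ 70  85 231] [ 405.4 -177.5  105.2]
342 [ 441.3 -242.5   24.5] 192.2 [ 51  66 195] [ 407.  -180.9  105.9]
354 [ 407.  -172.8  118.6] 80.1 [23 21 20] [ 404.1 -173.7  119. ]
366 [ 406.7 -172.2  123.2] 75.6 [30 27 26] [ 404.3 -173.9  122.7]
378 [ 406.7 -172.   126.9] 71.9 [30 28 27] [ 404.  -172.8  127.3]
390 [ 407.  -172.6  129.5] 69.6 [31 28 27] [ 404.4 -173.4  129.9]
[(array([ 397.6, -159.1,   12.9]), 0.59)]
((424.0143127441406, -209.0828857421875), (29.073877334594727, 114.63202667236328), 25.007558822631836) [ 3.24857537 21.42224752 26.85668782]
```

apply_moves(
  rows=[
    [0.65,[0,0,0],[0,0,0]],
    [0.65,[0,0,0],[0,0,0]],
    [0.65,[0,0,0],[0,0,0]],
    [0.65,[0,0,0],[0,0,0]],
  ],
)

```text
t: 5.7
ee_pos: [411.0, -182.6, 1.8]
tool_rot: [0.0, 0.528, 0.849, -0.0]
force: [-0.3, -0.9, 0.1]
opening: 48.1
grip_force: 0.0
```

Run:
```python
from h import *
s=readout.sense();print(s['t'],s['ee_pos'],s['opening'])
p=optics.grab_frame('wrist');cv2.imwrite('pics/w3.png',p['frame']);C=cloud(p,s)
T=rot(s).inv().apply((C-s['ee_pos']).reshape(-1,3)).reshape(C.shape)
ok=(p['z_map']>0)
# points between bench and gripper in tool frame near finger line
m=ok&(np.abs(T[...,0])<16)&(np.abs(T[...,1])<65)
for lo in range(-140,10,6):
    k=m&(T[...,2]>=lo)&(T[...,2]<lo+6)
    if k.sum(): print(lo,k.sum(),'y',np.round(np.percentile(T[k][:,1],[1,25,75,99])),'x',np.round(np.percentile(T[k][:,0],[1,99])))
t=optics.grab_frame('scene');A=np.array(t['world_to_cam']);
for q in ([411,-182,2],[411,-182,47]):
    c=(A@np.append(q,1))[:3];print(cv2.projectPoints(np.array([c]),np.zeros(3),np.zeros(3),np.array(t['intrinsics']),np.array(t['D'],float))[0].ravel())
    u,v=map(int,cv2.projectPoints(np.array([c]),np.zeros(3),np.zeros(3),np.array(t['intrinsics']),np.array(t['D'],float))[0].ravel())
cv2.imwrite('pics/s3.png',cv2.resize(t['frame'][max(0,v-60):v+60,max(0,u-80):u+80],None,fx=4,fy=4))
```

```text
5.7 [ 410.95957011 -182.61811178    1.84713102] 48.12780573937252
-140 2 y [-64. -63. -63. -62.] x [13. 14.]
-134 3493 y [-64. -54.  54.  65.] x [10. 13.]
-128 5774 y [-63. -50.  52.  64.] x [ 2. 16.]
-122 5585 y [-61. -49.  51.  63.] x [-4. 13.]
-116 3989 y [-60. -48.  50.  61.] x [-11.  15.]
-110 2659 y [-58. -49.  50.  60.] x [-12.  13.]
-104 4690 y [-56. -47.  48.  58.] x [-11.  13.]
-98 4424 y [-55. -41.  42.  57.] x [-11.  14.]
-92 1527 y [-53. -36.  37.  55.] x [ 6. 14.]
-86 781 y [-43. -26.  27.  44.] x [-9. 14.]
-80 799 y [-29. -24.  25.  31.] x [-10.  12.]
-74 734 y [-36. -25.  27.  38.] x [-10.  11.]
-68 645 y [-37. -25.  26.  38.] x [-10.  11.]
-62 581 y [-36. -25.  27.  38.] x [-10.  11.]
-56 495 y [-36. -25.  26.  37.] x [-10.  11.]
-50 273 y [-34. -23.  25.  34.] x [-11.  11.]
-44 34 y [-23. -23.  25.  25.] x [-10.   7.]
-32 3 y [-1. -0.  1.  1.] x [-6.  0.]
-26 1743 y [-9. -4.  5. 10.] x [-16.  15.]
-20 678 y [-12. -10.  11.  13.] x [-16.  16.]
-14 58 y [-13. -10.  12.  14.] x [-11.  15.]
-8 1576 y [-64. -41.  41.  64.] x [-15.  16.]
-2 6391 y [-64. -39.  39.  64.] x [-16.  16.]
[365.21486367 197.4921092 ]
[365.98026801 188.34958736]
```

View pics/s3.png

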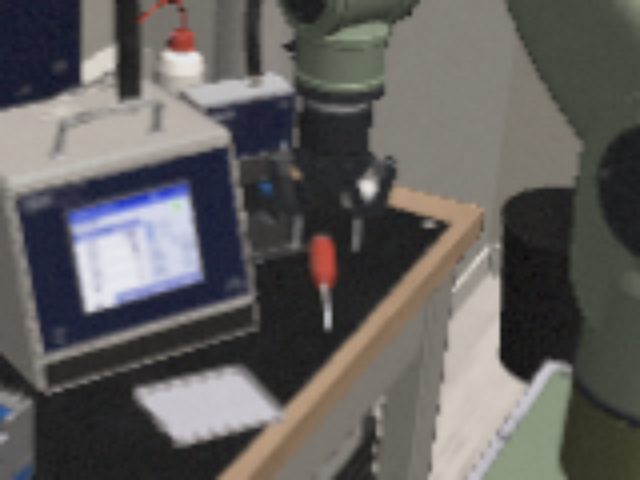

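The scene crop shows it plainly: the finger tips hang well above the red handle (about (320,260) px in the crop). The wrist depth agrees, putting the real tips about 40 mm behind the reported TCP. From here I'll use the measured tip position, and I'll go down carefully while watching the force.

To row units: 33 mm / 600 = 0.055, 28 mm / 600 = 0.0467.

apply_moves(
  rows=[
    [0.65,[0,0,0.0167],[0,0,0]],
    [0.65,[0,0,0.0333],[0,0,0]],
    [0.65,[0,0,0.0467],[0,0,0]],
    [0.65,[0,0,0.055],[0,0,0]],
    [0.65,[0,0,0.055],[0,0,0]],
  ],
)

```text
t: 6.22
ee_pos: [410.4, -182.4, -32.5]
tool_rot: [-0.001, 0.528, 0.849, -0.0]
force: [0.7, -0.1, 0.1]
opening: 55.5
grip_force: 0.0
```

```bash
cat > tips.py <<'E'
from h import *
s=readout.sense();print(s['t'],s['ee_pos'],s['opening'],s['force'])
p=optics.grab_frame('wrist');C=cloud(p,s)
T=rot(s).inv().apply((C-s['ee_pos']).reshape(-1,3)).reshape(C.shape)
o=s['opening']/2
for sg in(1,-1):
    m=(p['z_map']>0)&(np.abs(T[...,0])<12)&(T[...,1]*sg>o-3)&(T[...,1]*sg<o+9)&(T[...,2]<-15)
    Q=T[m]; print(sg,'finger lowest tool z',np.round(np.sort(Q[:,2])[-20::6],1),'world z',np.round(np.sort(C[m][:,2])[:12:4],1))
E
python3 tips.py
```

```text
6.2167 [ 410.38322031 -182.40749641  -32.47371864] 55.4537024240774 [ 0.67493659 -0.12060166  0.08664441]
1 finger lowest tool z [-34.8 -34.7 -34.7 -34.5] world z [1.9 2.1 2.2]
-1 finger lowest tool z [-34.8 -34.7 -34.6 -34.2] world z [1.4 2.1 2.1]
```

To row units: 4 mm / 600 = 0.0067, 2 mm / 600 = 0.0033.

apply_moves(
  rows=[
    [0.65,[0,0,0.0033],[0,0,0]],
    [0.65,[0,0,0.0067],[0,0,0]],
    [0.5,[0,0,0.0067],[0,0,0]],
    [0.3,[0,0,0.0067],[0,0,0]],
    [0.1,[0,0,0.0067],[0,0,0]],
    [0,[0,0,0.0067],[0,0,0]],
    [0,[0,0,0.0067],[0,0,0]],
    [0,[0,0,0.0067],[0,0,0]],
  ],
  newtons=60,
)

```text
t: 6.93
ee_pos: [411.0, -182.7, -34.7]
tool_rot: [0.0, 0.528, 0.849, -0.0]
force: [-0.8, 0.2, 8.3]
opening: 24.5
grip_force: 58.5
```

To row units: -150 mm / 600 = -0.25, -120 mm / 600 = -0.2.

apply_moves(
  rows=[
    [0,[0,0,-0.0133],[0,0,0]],
    [0,[0,0,-0.0417],[0,0,0]],
    [0,[0,0,-0.0833],[0,0,0]],
    [0,[0,0,-0.1417],[0,0,0]],
    [0,[0,0,-0.2],[0,0,0]],
    [0,[0,0,-0.25],[0,0,0]],
    [0,[0,0,-0.25],[0,0,0]],
    [0,[0,0,-0.25],[0,0,0]],
  ],
  newtons=90,
)

```text
t: 7.6
ee_pos: [411.6, -182.7, 116.5]
tool_rot: [0.002, 0.528, 0.849, 0.0]
force: [0.0, 0.2, -0.7]
opening: 23.3
grip_force: 88.4
```

```bash
cat > drv.py <<'E'
from h import *
s=readout.sense();print(s['t'],np.round(s['ee_pos'],1),round(s['opening'],1),round(s['grip_force'],1),np.round(s['joint_pos'],2))
p=optics.grab_frame('wrist');C=cloud(p,s);im=p['frame']
T=rot(s).inv().apply((C-s['ee_pos']).reshape(-1,3)).reshape(C.shape)
hsv=cv2.cvtColor(im,cv2.COLOR_BGR2HSV)
m=(p['z_map']>0)&(abs(T[...,1])<20)&(T[...,2]>-80)&(T[...,2]<-20)&(T[...,0]>14)
red=m&((hsv[...,0]<8)|(hsv[...,0]>172))&(hsv[...,1]>100)
sh=m&(hsv[...,1]<60)&(hsv[...,2]>120)&(T[...,0]>30)
for n,k in(('red',red),('shaft',sh)):
    Q=T[k]
    if len(Q)<20: print(n,len(Q));continue
    print(n,len(Q),'x',np.round(np.percentile(Q[:,0],[0.5,99.5]),1))
    for a in range(int(Q[:,0].min()),int(Q[:,0].max()),15):
        q=Q[(Q[:,0]>=a)&(Q[:,0]<a+15)]
        if len(q)>10: print('  x',a+7,'y',np.round(np.median(q[:,1]),1),np.round(np.percentile(q[:,1],[2,98]),1),'ztop',np.round(np.percentile(q[:,2],[5,50]),1))
for l in ['driver_middle']:
    for d in place_of(p,l)[:1]: print(l,np.round(rot(s).inv().apply(towld(d['point'],p,s)-s['ee_pos']),1),round(d['confidence'],2))
cv2.imwrite('pics/last.png',im)
E
python3 drv.py
```

```text
7.6 [ 411.6 -182.7  116.5] 23.3 88.4 [ 0.29  0.67  0.1   2.02 -0.14  0.46  0.95]
red 1313 x [14.  26.4]
  x 21 y 1.3 [-7.6  9.7] ztop [-57.2 -54.6]
shaft 2419 x [ 30.5 108.7]
  x 37 y 0.9 [-1.3  3. ] ztop [-51.6 -50.5]
  x 52 y 0.9 [-1.2  3.4] ztop [-51.6 -50.3]
  x 67 y 0.9 [-1.2  3.3] ztop [-51.7 -50.5]
  x 82 y 1.1 [-1.1  3.3] ztop [-51.7 -50.4]
  x 97 y 0.9 [-1.   3.2] ztop [-51.6 -50.4]
  x 112 y 1.3 [-0.9  3.6] ztop [-51.7 -50.3]
driver_middle [ 30.6   4.2 -49.3] 0.6
```

Run:
```python
from h import *
P=np.load('top0.npy')
for x0,x1 in((340,380),(380,400),(400,420),(420,440),(440,480),(480,540)):
    m=(P[...,0]>x0)&(P[...,0]<x1)&(P[...,2]<300)
    print(x0,[(y,round(float(np.percentile(P[m&(P[...,1]>y)&(P[...,1]<=y+40)][:,2],98)),0)) for y in range(-240,400,40) if (m&(P[...,1]>y)&(P[...,1]<=y+40)).sum()>5])
rows([((411,-150,170),down(26)),((400,-60,190),down(26)),((400,100,190),down(10)),((400,250,180),down(-50)),((455,330,130),down(-91))])
```

```text
340 [(-240, 7.0), (-200, 7.0), (-160, 12.0), (-120, 17.0), (-80, 15.0), (-40, 7.0), (0, 7.0), (40, 11.0), (80, 12.0), (120, 11.0), (160, 6.0), (200, 6.0), (240, 6.0), (280, 6.0), (320, 6.0), (360, 6.0)]
380 [(-240, 8.0), (-200, 23.0), (-160, 17.0), (-120, 7.0), (-80, 7.0), (-40, 7.0), (0, 11.0), (40, 9.0), (80, 7.0), (120, 8.0), (160, 12.0), (200, 7.0), (240, 6.0), (280, 6.0), (320, 5.0), (360, 6.0)]
400 [(-240, 26.0), (-200, 28.0), (-160, 7.0), (-120, 6.0), (-80, 6.0), (-40, 7.0), (0, 9.0), (40, 9.0), (80, 9.0), (120, 10.0), (160, 11.0), (200, 6.0), (240, 6.0), (280, 6.0), (320, 5.0), (360, 6.0)]
420 [(-240, 29.0), (-200, 24.0), (-160, 7.0), (-120, 5.0), (-80, 77.0), (-40, 61.0), (0, 7.0), (40, 12.0), (80, 7.0), (120, 11.0), (160, 6.0), (200, 5.0), (240, 6.0), (280, 7.0), (320, 7.0), (360, 6.0)]
440 [(-240, 25.0), (-200, 7.0), (-160, 7.0), (-120, 7.0), (-80, 191.0), (-40, 142.0), (0, 91.0), (40, 39.0), (80, 12.0), (120, 9.0), (160, 7.0), (200, 7.0), (240, 7.0), (280, 6.0), (320, 7.0), (360, 6.0)]
480 [(-240, 183.0), (-200, 170.0), (-160, 9.0), (-120, 209.0), (-80, 209.0), (-40, 247.0), (0, 206.0), (40, 175.0), (80, 129.0), (120, 72.0), (160, 18.0), (200, 6.0), (240, 7.0), (280, 88.0), (320, 87.0), (360, 87.0)]
[29.0, 14.6, -55.4] [-0.02, -0.02, 0.27]
[114.5, 44.6, -75.4] [-0.02, -0.02, 0.27]
[258.0, 115.4, -75.3] [-0.02, -0.02, 16.27]
[392.5, 181.8, -65.3] [-0.03, -0.01, 76.27]
[439.9, 266.5, -15.3] [-0.04, 0.01, 117.27]
```

Run:
```python
from h import *
rows([((405,-170,150),down(26)),((400,-145,185),down(26)),((390,-112,200),down(26)),((386,-78,200),down(26)),((385,-44,200),down(26)),((385,-10,200),down(20)),((385,24,200),down(14)),((385,58,200),down(7)),((385,92,200),down(0)),((386,120,200),down(-7)),((388,150,195),down(-14)),((390,175,190),down(-21))])
```

```text
[13.7, 0.4, -35.4] [-0.02, -0.02, 0.27]
[38.3, 6.9, -70.4] [-0.02, -0.02, 0.27]
[72.3, 12.6, -85.4] [-0.02, -0.02, 0.27]
[104.6, 24.0, -85.4] [-0.02, -0.02, 0.27]
[135.5, 38.2, -85.4] [-0.02, -0.02, 0.27]
[166.0, 53.2, -85.4] [-0.02, -0.02, 6.27]
[196.5, 68.3, -85.3] [-0.02, -0.02, 12.27]
[227.0, 83.3, -85.3] [-0.02, -0.02, 19.27]
[257.5, 98.4, -85.3] [-0.03, -0.02, 26.27]
[282.1, 111.7, -85.3] [-0.03, -0.02, 33.27]
[308.2, 126.7, -80.3] [-0.03, -0.01, 40.27]
[329.7, 139.6, -75.3] [-0.03, -0.01, 47.27]
```

To row units: 330 mm / 600 = 0.55, 308 mm / 600 = 0.5133, 47 degrees / 90 = 0.5222.

apply_moves(
  rows=[
    [0,[0.0233,0,-0.0583],[0,0,0]],
    [0,[0.0633,0.0117,-0.1167],[0,0,0]],
    [0,[0.12,0.0217,-0.1417],[0,0,0]],
    [0,[0.1733,0.04,-0.1417],[0,0,0]],
    [0,[0.225,0.0633,-0.1417],[0,0,0]],
    [0,[0.2767,0.0883,-0.1417],[0,0,0.0667]],
    [0,[0.3267,0.1133,-0.1417],[0,0,0.1333]],
    [0,[0.3783,0.1383,-0.1417],[0,0,0.2111]],
    [0,[0.4283,0.1633,-0.1417],[0,0,0.2889]],
    [0,[0.47,0.1867,-0.1417],[0,0,0.3667]],
    [0,[0.5133,0.2117,-0.1333],[0,0,0.4444]],
    [0,[0.55,0.2333,-0.125],[0,0,0.5222]],
  ],
)

```text
t: 8.7
ee_pos: [389.9, 177.4, 188.8]
tool_rot: [0.0, 0.818, 0.575, -0.001]
force: [0.7, -0.4, -0.8]
opening: 23.4
grip_force: 88.7
```

Run:
```python
from h import *
s=readout.sense();print(s['t'],s['opening'],s['grip_force'],np.round(s['ee_pos'],1),np.round(s['joint_pos'],2))
rows([((394,200,185),down(-28)),((400,225,180),down(-35)),((405,250,175),down(-42)),((412,270,170),down(-49)),((420,290,165),down(-56)),((428,302,160),down(-63)),((435,310,155),down(-70)),((442,317,148),down(-77)),((450,324,140),down(-84)),((455,330,130),down(-91)),((455,330,130),down(-91))])
```

```text
8.7 23.362322473497294 88.72486917302012 [389.9 177.4 188.8] [-0.79  0.55  0.48  2.   -0.39  0.68 -0.41]
[22.7, -3.8, 3.8] [-0.03, 0.08, 8.17]
[48.2, -6.7, 8.7] [-0.03, 0.08, 15.17]
[73.5, -10.4, 13.7] [-0.02, 0.08, 22.17]
[94.7, -10.6, 18.7] [-0.02, 0.08, 29.17]
[116.2, -9.9, 23.7] [-0.01, 0.09, 36.17]
[130.2, -6.4, 28.6] [-0.01, 0.09, 43.17]
[140.1, -2.6, 33.6] [-0.0, 0.09, 50.17]
[149.1, 1.6, 40.6] [0.01, 0.09, 57.17]
[158.4, 6.8, 48.6] [0.01, 0.09, 64.17]
[165.7, 9.5, 58.6] [0.02, 0.09, 71.17]
[165.7, 9.5, 58.6] [0.02, 0.09, 71.17]
```

To row units: 166 mm / 600 = 0.2767, 158 mm / 600 = 0.2633, 71 degrees / 90 = 0.7889.

apply_moves(
  rows=[
    [0,[0.0383,-0.0067,0.0067],[0,0,0.0889]],
    [0,[0.08,-0.0117,0.015],[0,0,0.1667]],
    [0,[0.1217,-0.0167,0.0233],[0,0,0.2444]],
    [0,[0.1583,-0.0167,0.0317],[0,0,0.3222]],
    [0,[0.1933,-0.0167,0.04],[0,0,0.4]],
    [0,[0.2167,-0.01,0.0483],[0,0,0.4778]],
    [0,[0.2333,-0.005,0.0567],[0,0,0.5556]],
    [0,[0.2483,0.0033,0.0683],[0,0,0.6333]],
    [0,[0.2633,0.0117,0.0817],[0,0,0.7111]],
    [0,[0.2767,0.0158,0.0967],[0,0,0.7889]],
    [0,[0.2767,0.0158,0.0967],[0,0,0.7889]],
    [0,[0.2767,0.0158,0.0967],[0,0,0.7889]],
  ],
)

```text
t: 9.7
ee_pos: [454.5, 327.8, 130.6]
tool_rot: [0.001, 1.0, -0.003, -0.001]
force: [-0.4, -0.3, 0.0]
opening: 23.6
grip_force: 88.7
```

```bash
python3 drv.py
cat > lg.py <<'E'
from h import *
import sys
s=readout.sense()
p=optics.grab_frame('wrist');cv2.imwrite(sys.argv[1],p['frame'])
C=cloud(p,s);np.save('lg.npy',C)
for l in ['logger','notch','cover','cover_front','pry_point']:
    print(l,[(np.round(towld(d['point'],p,s),1),round(d['confidence'],2)) for d in place_of(p,l)[:2]])
z=C[...,2]
m=(p['z_map']>0)&(z>77)&(z<92)&(C[...,0]>440)&(C[...,0]<640)&(C[...,1]>250)&(C[...,1]<400)
n,l,st,c=cv2.connectedComponentsWithStats(m.astype(np.uint8));k=np.isin(l,[i for i in range(1,n) if st[i,4]>300])
Q=C[k];print('top z',np.percentile(Q[:,2],[5,50,95]))
# edges in x-slices (y extents) and y-slices (front x)
for x in range(490,610,15):
    q=Q[abs(Q[:,0]-x)<3]
    if len(q)>20: print('x',x,'y',np.round(np.percentile(q[:,1],[0.3,99.7]),1))
for y in range(285,380,8):
    q=Q[abs(Q[:,1]-y)<2]
    if len(q)>20: print('y',y,'x',np.round(np.percentile(q[:,0],[0.3,99.7]),1))
E
python3 lg.py pics/w4.png
```

```text
9.7 [454.5 327.8 130.6] 23.6 88.7 [-1.06  0.91  0.82  1.63 -0.78  0.96 -1.54]
red 1381 x [14.1 27.1]
  x 21 y -0.1 [-9.   8.4] ztop [-57.2 -54.6]
shaft 2565 x [ 30.5 109.5]
  x 37 y -0.5 [-2.7  2.1] ztop [-51.6 -50.5]
  x 52 y -0.1 [-2.6  2.1] ztop [-51.6 -50.4]
  x 67 y -0.1 [-2.5  2. ] ztop [-51.5 -50.4]
  x 82 y -0.1 [-2.5  2.3] ztop [-51.4 -50.3]
  x 97 y -0.1 [-2.4  2.3] ztop [-51.5 -50.3]
  x 112 y -0.1 [-2.3  2.2] ztop [-51.6 -50.3]
driver_middle [ 35.8  -1.8 -48.6] 0.76
logger []
notch [(array([485.6, 332.1,  71.5]), 0.68), (array([523.3, 393.3,   3.7]), 0.45)]
cover [(array([531.9, 331.4,  68.5]), 0.62)]
cover_front [(array([492. , 332.4,  83.8]), 0.6)]
pry_point [(array([515.5, 327.8,  77.9]), 0.59), (array([499.6, 398. ,  -4.6]), 0.38)]
top z [83.67779834 85.21074239 86.53495519]
x 490 y [286.6 376.9]
x 505 y [286.6 376.7]
x 520 y [285.7 376.3]
x 535 y [285.7 376.2]
x 550 y [284.9 376. ]
x 565 y [284.9 376.2]
x 580 y [284.2 375.3]
x 595 y [284.5 375.5]
y 285 x [487.8 592.3]
y 293 x [483.3 591.8]
y 301 x [483.2 591.8]
y 309 x [483.6 591.7]
y 317 x [483.7 591.9]
y 333 x [499.7 592.4]
y 341 x [484.6 592.2]
y 349 x [484.7 592.5]
y 357 x [484.6 592.5]
y 365 x [485.5 592.7]
y 373 x [485.4 592.6]
```

View pics/w4.png

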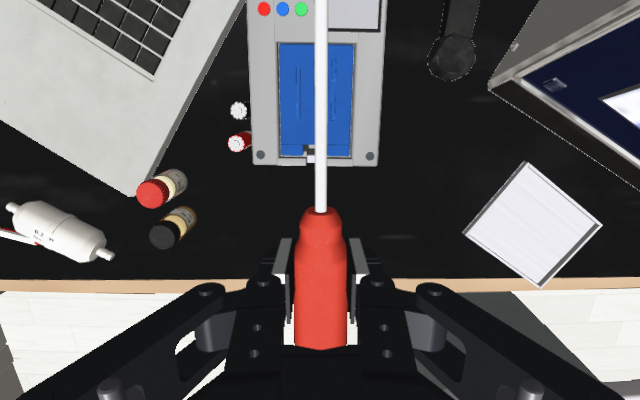

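The picture shows the logger's cover in blue at (315,100) px, with the notch in its front edge near (313,157). The cells stand at (238,110) and (240,142), clear of the path, and the driver lies straight in the grip. I'll back off now and come down to the pre-insertion pose, handle 8° high.

```bash
cat >> h.py <<'E'
F0=np.array([484.3,331.6,70.5]); YAW=-1.2
def drv(pitch,s,h,ax=-47.6,mid=33.5,yaw=YAW,F=F0):
    """tool pose: handle pitch deg high, driver point s mm (tool x) over fulcrum with axis h above notch floor edge"""
    a,p=np.radians(yaw),np.radians(pitch)
    x=np.array([np.cos(p)*np.cos(a),np.cos(p)*np.sin(a),-np.sin(p)])
    y=np.cross([0,0,-1],x);y/=np.linalg.norm(y);z=np.cross(x,y)
    r=R.from_matrix(np.column_stack([x,y,z]))
    return F+[0,0,h]-r.apply([s,-0.1,ax]), r
E
python3 - <<'E'
from h import *
p,r=drv(8,148,4.5);print(p)
q,_=drv(8,93.5,4.5);print(q)
rows([((410,330,130),down(-91.2)),((p[0],p[1],130),r),(p,r)])
E
```

```text
[331.14718783 334.70807215  48.46085887]
[385.10496115 333.57781792  40.87592487]
[-45.1, -1.2, 2.1] [-0.02, -0.01, 0.68]
[-123.9, -5.1, 2.1] [0.03, -8.01, 0.68]
[-124.0, -5.1, 83.6] [0.03, -8.01, 0.68]
```

To row units: -124 mm / 600 = -0.2067, 83.6 mm / 600 = 0.1393, -8 degrees / 90 = -0.0889.

apply_moves(
  rows=[
    [0,[-0.06,-0.0017,0.0033],[0,0,0.0078]],
    [0,[-0.12,-0.005,0.0033],[0,0,0.0078]],
    [0,[-0.175,-0.0083,0.0033],[0,-0.0333,0.0078]],
    [0,[-0.2067,-0.0085,0.02],[0,-0.0889,0.0078]],
    [0,[-0.2067,-0.0085,0.0583],[0,-0.0889,0.0078]],
    [0,[-0.2067,-0.0085,0.1],[0,-0.0889,0.0078]],
    [0,[-0.2067,-0.0085,0.13],[0,-0.0889,0.0078]],
    [0,[-0.2067,-0.0085,0.1393],[0,-0.0889,0.0078]],
    [0,[-0.2067,-0.0085,0.1393],[0,-0.0889,0.0078]],
    [0,[-0.2067,-0.0085,0.1393],[0,-0.0889,0.0078]],
  ],
)

```text
t: 10.93
ee_pos: [331.4, 334.8, 49.0]
tool_rot: [-0.0, 0.998, -0.011, -0.07]
force: [-0.0, -0.0, 0.2]
opening: 23.6
grip_force: 88.7
```

```bash
python3 drv.py | head -8
python3 - <<'E'
from h import *
s=readout.sense();print(s['force'])
for d in(148,130,93.5): rows([drv(8,d,4.5)])
p=optics.grab_frame('scene');cv2.imwrite('pics/s5f.png',p['frame'])
A=np.array(p['world_to_cam']);c=(A@np.append(F0,1))[:3]
u,v=map(int,cv2.projectPoints(np.array([c]),np.zeros(3),np.zeros(3),np.array(p['intrinsics']),np.array(p['D'],float))[0].ravel())
cv2.imwrite('pics/s5.png',cv2.resize(p['frame'][v-50:v+50,u-60:u+60],None,fx=6,fy=6,interpolation=cv2.INTER_CUBIC));print(u,v)
E
```

```text
10.9333 [331.4 334.8  49. ] 23.6 88.7 [-1.12  0.96  0.67  1.9  -0.95  0.79 -1.44]
red 1327 x [14.1 27. ]
  x 21 y -0.6 [-9.   8.2] ztop [-57.3 -54.8]
shaft 2565 x [ 30.5 109.4]
  x 37 y -0.1 [-2.7  2.1] ztop [-51.7 -50.4]
  x 52 y -0.5 [-2.6  2. ] ztop [-51.6 -50.5]
  x 67 y -0.1 [-2.6  2.3] ztop [-51.7 -50.4]
  x 82 y -0.1 [-2.5  2.3] ztop [-51.6 -50.5]
[0.97860405 0.9798744  0.4253338 ]
[-0.2, 0.4, 0.8] [-0.01, -0.06, -0.04]
[17.8, 0.4, 0.9] [-0.01, -0.06, -0.04]
[54.3, 0.4, 0.9] [-0.01, -0.06, -0.04]
285 236
```

View pics/s5.png

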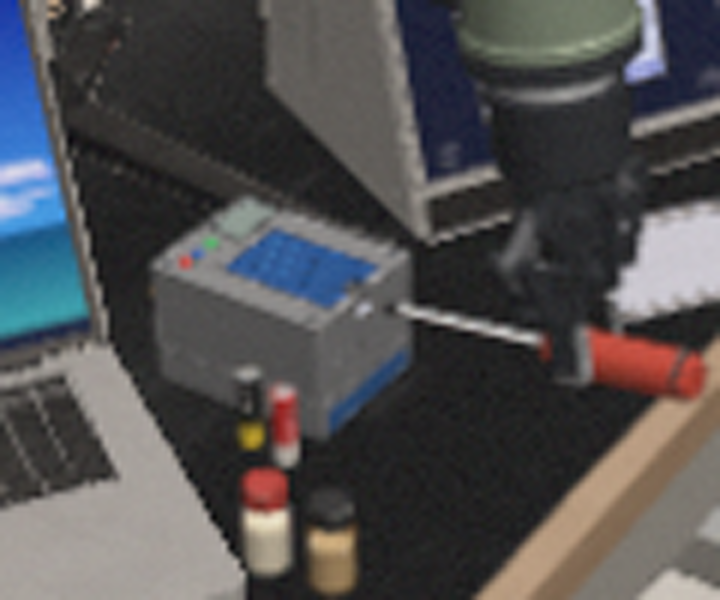

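The crop shows the blade tip at (395,308), level with the bright notch at (365,308) and about 15 mm short of it. I'll insert in steps and check the force.

To row units: 25 mm / 600 = 0.0417, 20 mm / 600 = 0.0333.

apply_moves(
  rows=[
    [0,[0.0083,0.0007,0.0013],[0,0,0]],
    [0,[0.0167,0.0007,0.0013],[0,0,0]],
    [0,[0.025,0.0007,0.0013],[0,0,0]],
    [0,[0.0333,0.0007,0.0013],[0,0,0]],
    [0,[0.0417,0.0007,0.0013],[0,0,0]],
    [0,[0.0417,0.0007,0.0013],[0,0,0]],
  ],
)

```text
t: 11.58
ee_pos: [356.8, 333.6, 43.8]
tool_rot: [-0.0, 0.998, -0.011, -0.069]
force: [0.0, -0.3, 0.9]
opening: 23.8
grip_force: 88.7
```

To row units: 28.5 mm / 600 = 0.0475, 25 mm / 600 = 0.0417.

apply_moves(
  rows=[
    [0,[0.0083,0,0],[0,0,0]],
    [0,[0.0167,0,0],[0,0,0]],
    [0,[0.025,0,0],[0,0,0]],
    [0,[0.0333,0,0],[0,0,0]],
    [0,[0.0417,0,0],[0,0,0]],
    [0,[0.0475,0,0],[0,0,0]],
    [0,[0.0475,0,0],[0,0,0]],
  ],
)

```text
t: 12.17
ee_pos: [384.7, 333.0, 39.8]
tool_rot: [-0.0, 0.998, -0.011, -0.07]
force: [0.8, 0.2, 0.2]
opening: 23.4
grip_force: 88.7
```

```bash
python3 drv.py | grep -v ' x'
python3 - <<'E'
from h import *
s=readout.sense();print(s['force'],s['wrist_torque'])
print(rot(s).inv().apply(F0-s['ee_pos']))
for h,a in((4.5,8),(3.5,4),(2.5,0),(2.6,-5),(2.7,-10),(2.8,-14),(2.8,-18),(2.8,-20)): rows([drv(a,93.5,h)])
E
```

```text
12.1667 [384.7 333.   39.8] 23.4 88.7 [-1.04  1.01  0.69  1.76 -0.91  0.87 -1.46]
driver_middle [ 34.4  -3.  -48.6] 0.74
[ 0.65088006  0.01067294 -0.00453388] [-0.01903723 -0.20873723  0.00898562]
[ 95.17896696  -0.60004336 -44.27913001]
[1.1, -0.4, -1.1] [0.05, 0.01, -0.07]
[4.7, -0.4, 6.3] [0.05, 4.01, -0.07]
[8.9, -0.4, 13.4] [0.06, 8.01, -0.07]
[14.4, -0.5, 20.6] [0.06, 13.01, -0.07]
[20.6, -0.5, 27.2] [0.06, 18.01, -0.06]
[25.9, -0.5, 32.1] [0.06, 22.01, -0.06]
[31.6, -0.5, 36.7] [0.07, 26.01, -0.06]
[34.6, -0.5, 38.9] [0.07, 28.01, -0.06]
```

Inserted without contact. Now I'll lever the handle down about the fulcrum.

To row units: 23.5 mm / 600 = 0.0392, 20.2 mm / 600 = 0.0337, 15.5 degrees / 90 = 0.1722.

apply_moves(
  rows=[
    [0,[0.0033,-0.0007,0.0033],[0,0.0222,0]],
    [0,[0.0078,-0.0007,0.01],[0,0.0444,0]],
    [0,[0.0113,-0.0007,0.0158],[0,0.0667,0]],
    [0,[0.0148,-0.0007,0.0217],[0,0.0889,0]],
    [0,[0.0193,-0.0007,0.0275],[0,0.1167,0]],
    [0,[0.024,-0.0008,0.0337],[0,0.1444,0]],
    [0,[0.0292,-0.0008,0.0392],[0,0.1722,0]],
    [0,[0.0292,-0.0008,0.0392],[0,0.1722,0]],
  ],
)

```text
t: 12.93
ee_pos: [396.3, 333.5, 13.8]
tool_rot: [0.001, 0.998, -0.01, 0.065]
force: [-4.8, -0.4, 0.4]
opening: 23.6
grip_force: 88.9
```

```bash
python3 drv.py | tail -7
python3 - <<'E'
from h import *
s=readout.sense();print(s['force'],s['wrist_torque']); print(rot(s).inv().apply(F0-s['ee_pos']))
for h,a in((2.7,-10),(2.8,-12),(2.8,-14),(2.8,-16),(2.8,-18),(2.8,-20)): rows([drv(a,94,h)])
p=optics.grab_frame('wrist')
for l in ('cover_front','notch','cover'): print(l,[(np.round(towld(d['point'],p,s),1),round(d['confidence'],2)) for d in place_of(p,l)[:1]])
E
```

```text
x 37 y -0.1 [-2.2  2.1] ztop [-51.5 -50.4]
  x 52 y -0.1 [-2.2  2.4] ztop [-51.4 -50.2]
  x 67 y 0.3 [-2.1  2.4] ztop [-51.4 -50.2]
  x 82 y 0.3 [-2.   2.7] ztop [-51.4 -50.1]
  x 97 y -0.1 [-19.1  19.1] ztop [-60.  -57.8]
  x 112 y 0.3 [-1.9  6.7] ztop [-51.7 -50.2]
driver_middle [ 35.8  -2.3 -48.2] 0.85
[-5.53788509 -0.30692169 -0.01154866] [0.02572591 1.25820696 0.02008097]
[ 93.83352189   0.25500666 -44.65753096]
[2.5, 0.4, 4.6] [0.04, 2.68, -0.02]
[4.4, 0.4, 7.7] [0.04, 4.68, -0.02]
[6.4, 0.4, 10.8] [0.04, 6.68, -0.02]
[8.4, 0.3, 13.8] [0.04, 8.68, -0.02]
[10.6, 0.3, 16.8] [0.04, 10.68, -0.02]
[12.9, 0.3, 19.6] [0.04, 12.68, -0.02]
cover_front []
notch [(array([487.1, 329. ,  72.1]), 0.93)]
cover []
```

To row units: 13.6 mm / 600 = 0.0227, 10.6 mm / 600 = 0.0177, 6.7 degrees / 90 = 0.0744.

apply_moves(
  rows=[
    [0,[0.002,0.0003,0.0038],[0,0.0144,0]],
    [0,[0.0042,0.0003,0.0077],[0,0.03,0]],
    [0,[0.0073,0.0003,0.0127],[0,0.0522,0]],
    [0,[0.0107,0.0003,0.0177],[0,0.0744,0]],
    [0,[0.014,0.0003,0.0227],[0,0.0967,0]],
    [0,[0.014,0.0003,0.0227],[0,0.0967,0]],
  ],
)

```text
t: 13.73
ee_pos: [409.9, 338.7, 5.8]
tool_rot: [0.005, 0.991, -0.011, 0.135]
force: [-6.9, -4.3, -2.6]
opening: 23.5
grip_force: 89.3
```

```bash
cat > f.py <<'E'
from h import *
import sys
s=readout.sense();print(s['t'],s['ee_pos'],s['force'],s['wrist_torque'],s['opening'])
print('F in tool',rot(s).inv().apply(F0-s['ee_pos']),'x-dir pitch',np.degrees(np.arcsin(-rot(s).as_matrix()[2,0])))
p=optics.grab_frame('wrist');C=cloud(p,s)
b=cv2.cvtColor(p['frame'],cv2.COLOR_BGR2HSV);m=(abs(b[...,0].astype(int)-108)<14)&(b[...,1]>120)&(C[...,0]>480)&(C[...,0]<580)&(C[...,1]>300)&(C[...,1]<362)&(p['z_map']>0)
Q=C[m];print('blue n',len(Q))
for x in range(485,580,10):
    q=Q[abs(Q[:,0]-x)<5]
    if len(q)>20: print(x,'z',np.round(np.median(q[:,2]),1),'y',np.round(np.percentile(q[:,1],[1,99]),1))
if len(sys.argv)>1:
    p=optics.grab_frame('scene');cv2.imwrite(sys.argv[1],cv2.resize(p['frame'][180:290,220:360],None,fx=5,fy=5,interpolation=cv2.INTER_CUBIC))
E
python3 f.py pics/s6.png
```

```text
13.7333 [409.93128206 338.70617972   5.84613806] [-6.92564167 -4.34429731 -2.56296957] [-0.7378231   2.14224991 -0.62556876] 23.477783813249783
F in tool [ 89.10036802   5.77522262 -42.29771962] x-dir pitch -15.53358429179893
blue n 2795
485 z 17.2 y [300.4 361.5]
495 z 92.2 y [307.6 356. ]
505 z 86.5 y [308.5 354.1]
```

View pics/s6.png

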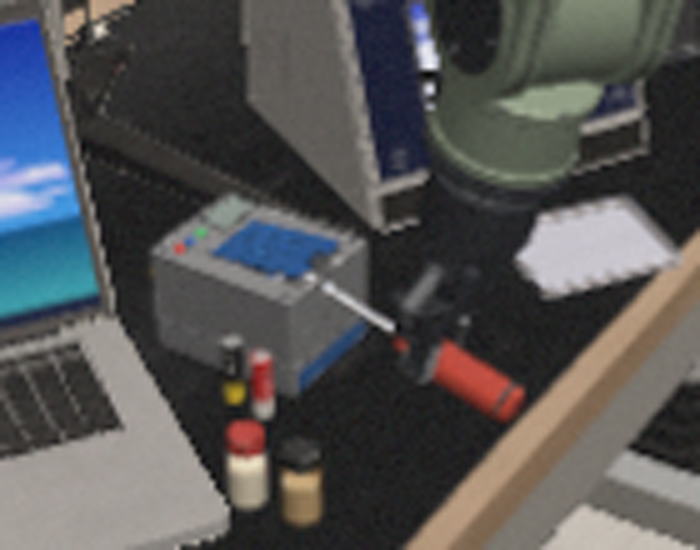

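Run:
```python
from h import *
s=readout.sense();print(np.round(s['joint_pos'],3),np.round(s['effort'],1),np.round(s['joint_velocities'],3))
rows([drv(-16,94,2.8),drv(-10,94,2.8)])
```

```text
[-1.043  0.952  0.279  2.046 -1.453  0.004 -1.039] [ -1.2 -86.1   7.6  -6.5   0.   -1.2   0.3] [-0.001 -0.002  0.017 -0.008 -0.001 -0.013  0.003]
[-5.4, 4.8, 3.4] [0.51, 0.31, -0.1]
[-9.9, 4.9, -6.6] [0.51, -5.69, -0.13]
```

```bash
cat > cov.py <<'E'
from h import *
t=optics.grab_frame('top');C=cloud(t)
for x in range(482,606,8):
    m=(abs(C[...,0]-x)<5)&(C[...,2]>60)&(C[...,2]<130)
    a=m&(abs(C[...,1]-331)<18); b=m&(abs(abs(C[...,1]-331)-36)<5)
    print(x,'mid z',np.round(np.median(C[a][:,2]),1),'side z',np.round(np.median(C[b][:,2]),1))
sc=optics.grab_frame('scene')
for l in('cover_front','cover','pry_point','catch'):
  for q in(t,sc): print(l,[(np.round(towld(d['point'],q),1),round(d['confidence'],2)) for d in place_of(q,l)[:1]])
E
python3 cov.py; python3 drv.py|tail -9
```

```text
482 mid z 82.4 side z 83.6
490 mid z 82.8 side z 84.1
498 mid z 95.2 side z 82.7
506 mid z 94.4 side z 83.0
514 mid z 93.5 side z 83.2
522 mid z 91.6 side z 83.2
530 mid z 89.8 side z 83.3
538 mid z 88.6 side z 82.4
546 mid z 86.1 side z 83.2
554 mid z 85.2 side z 82.3
562 mid z 83.1 side z 82.6
570 mid z 84.3 side z 82.9
578 mid z 83.7 side z 82.5
586 mid z 83.6 side z 83.1
594 mid z 83.6 side z 82.9
602 mid z 83.1 side z 82.5
cover_front [(array([491.3, 327.8,  97.2]), 0.69)]
cover_front [(array([494.6, 338.5,  92.6]), 0.71)]
cover [(array([529.8, 327.9,  72. ]), 0.93)]
cover [(array([523.7, 329.6,  70.9]), 0.7)]
pry_point [(array([512.2, 331.5,  87.6]), 0.67)]
pry_point [(array([516.8, 332.8,  87.9]), 0.69)]
  x 21 y -0.1 [-8.9  8.9] ztop [-56.8 -54.1]
shaft 4479 x [ 31.  116.3]
  x 37 y -0.0 [-2.2  2.6] ztop [-50.7 -49.6]
  x 52 y -0.0 [-2.2  2.5] ztop [-50.6 -49.5]
  x 67 y 0.4 [-2.1  2.9] ztop [-50.6 -49.3]
  x 82 y 1.6 [-2.1 10.7] ztop [-50.2 -48.6]
  x 97 y -1.2 [-19.5  19.1] ztop [-56.3 -53.8]
  x 112 y 1.1 [-19.1  17.4] ztop [-49.9 -48.1]
driver_middle [ 33.4   1.4 -49.7] 0.56Traceback (most recent call last):
  File "cov.py", line 9, in <module>
    for q in(t,sc): print(l,[(np.round(towld(d['point'],q),1),round(d['confidence'],2)) for d in place_of(q,l)[:1]])
                                                                                                 ~~~~~~~~^^^^^
ValueError: it knows: black_vial, blue_bottle, cover, cover_front, driver_middle, fine_screwdriver, fresh_cell, gauge, logger, notch, pry_point, red_screwdriver, red_vial, timer, tray
```

The cover's front stands about 13 mm up, with the plate sloping about 11°, so the catch should have snapped under it. I'll level the lever and check that the cover stays up.

Run:
```python
from h import *
rows([drv(a,94,h) for a,h in((-13,3.3),(-10,3.5),(-6,3.8),(-2,4),(2,4.3),(2,4.3))])
```

```text
[-7.9, 4.8, -1.9] [0.56, -2.8, -0.07]
[-10.0, 4.8, -7.1] [0.56, -5.8, -0.09]
[-12.3, 4.9, -14.4] [0.56, -9.8, -0.11]
[-14.2, 5.0, -21.7] [0.56, -13.8, -0.13]
[-15.5, 5.1, -29.2] [0.55, -17.8, -0.15]
[-15.5, 5.1, -29.2] [0.55, -17.8, -0.15]
```

To row units: -9 mm / 600 = -0.015, -7 mm / 600 = -0.0117, -6 degrees / 90 = -0.0667.

apply_moves(
  rows=[
    [0,[-0.005,0,-0.005],[0,-0.0222,0]],
    [0,[-0.0083,0,-0.01],[0,-0.0444,0]],
    [0,[-0.0117,0,-0.015],[0,-0.0667,0]],
    [0,[-0.0117,0,-0.015],[0,-0.0667,0]],
  ],
)

```text
t: 14.67
ee_pos: [402.3, 338.1, 13.6]
tool_rot: [0.006, 0.996, -0.011, 0.085]
force: [-0.1, -3.4, -0.4]
opening: 23.6
grip_force: 89.2
```

```bash
python3 f.py | head -2;python3 - <<'E'
from h import *
rows([drv(a,94,h) for a,h in((-8,3.6),(-6,3.8),(-4,3.8),(-2,4),(1,4.3),(3,4.3))])
E
```

```text
14.6667 [402.33150202 338.13806286  13.56151094] [-0.09872527 -3.35627005 -0.40543914] [-0.60996769  0.36964575 -0.39605941] 23.610636021527995
F in tool [ 90.52994961   5.1750539  -42.20331155] x-dir pitch -9.72428568545016
[-4.3, 5.0, -1.4] [0.57, -1.83, -0.08]
[-5.7, 5.0, -5.0] [0.57, -3.83, -0.09]
[-7.1, 5.0, -8.4] [0.57, -5.83, -0.1]
[-8.3, 5.1, -12.0] [0.57, -7.83, -0.11]
[-9.9, 5.1, -17.6] [0.57, -10.83, -0.12]
[-10.9, 5.2, -21.1] [0.56, -12.83, -0.13]
```

To row units: -21 mm / 600 = -0.035, -17.6 mm / 600 = -0.0293, -3.8 degrees / 90 = -0.0422.

apply_moves(
  rows=[
    [0,[-0.005,0.0042,-0.0017],[0.0033,-0.02,0]],
    [0,[-0.0095,0.0083,-0.0083],[0.0067,-0.0422,0]],
    [0,[-0.0118,0.0083,-0.014],[0.0067,-0.0644,0]],
    [0,[-0.0138,0.0083,-0.02],[0.0067,-0.0867,0]],
    [0,[-0.0165,0.0083,-0.0293],[0.0067,-0.12,0]],
    [0,[-0.0182,0.0085,-0.035],[0.0067,-0.1422,0]],
    [0,[-0.0182,0.0085,-0.035],[0.0067,-0.1422,0]],
  ],
)

```text
t: 15.3
ee_pos: [388.8, 334.2, 32.2]
tool_rot: [-0.002, 1.0, -0.012, -0.026]
force: [-0.7, 0.2, -0.3]
opening: 23.3
grip_force: 89.1
```

```bash
sed -i "s/,'catch'//" cov.py; python3 f.py | head -2; python3 cov.py | sed -n '2,9p;17,18p';python3 - <<'E'
from h import *
rows([drv(3,94,4.3),drv(3,150,4.3)])
E
```

```text
15.3 [388.83448679 334.21473046  32.21242932] [-0.68208684  0.23543843 -0.32780199] [-0.00063605 -0.12338664  0.04249536] 23.312765005469455
F in tool [ 93.36287274   0.19073188 -43.24091479] x-dir pitch 3.004029972737924
490 mid z 81.2 side z 83.2
498 mid z 96.4 side z 82.9
506 mid z 95.3 side z 84.6
514 mid z 93.5 side z 83.9
522 mid z 91.4 side z 83.4
530 mid z 90.0 side z 81.9
538 mid z 88.8 side z 83.0
546 mid z 86.7 side z 83.1
cover_front [(array([489.9, 329.6,  95.7]), 0.67)]
cover_front [(array([493.7, 338.8,  93.8]), 0.66)]
[0.4, 0.2, -0.2] [-0.09, 0.02, -0.14]
[-55.6, 0.3, -0.2] [-0.09, 0.02, -0.14]
```

The cover stays propped with the lever free. I'll withdraw now and lay the screwdriver down on the open bench in front of the logger.

To row units: -85 mm / 600 = -0.1417, -75 mm / 600 = -0.125, 3 degrees / 90 = 0.0333.

apply_moves(
  rows=[
    [0,[-0.0133,0,-0.0003],[0,0,0]],
    [0,[-0.0333,0,-0.0003],[0,0,0]],
    [0,[-0.0583,0,-0.0003],[0,0,0]],
    [0,[-0.0833,0,-0.0003],[0,0,0]],
    [0,[-0.0967,0,-0.0167],[0,0,0]],
    [0,[-0.0967,0,-0.0667],[0,0,0]],
    [0,[-0.0967,0,-0.125],[0,0.0333,0]],
    [0,[-0.0967,0,-0.1417],[0,0.0333,0]],
    [0,[-0.0967,0,-0.1417],[0,0.0333,0]],
  ],
)

```text
t: 16.5
ee_pos: [334.5, 335.5, 122.8]
tool_rot: [-0.002, 1.0, -0.011, 0.001]
force: [0.4, 0.2, -0.3]
opening: 23.9
grip_force: 89.1
```

Run:
```python
from h import *
s=readout.sense();print(s['t'],s['ee_pos'],s['force'],np.round(s['joint_pos'],2))
ts=[]
for i in range(1,14):
    f=i/13; p=np.array(s['ee_pos'])*(1-f)+np.array([400,272,110])*f; ts.append((p,down(-91.2+91.2*f)))
rows(ts)
print();rows([((400,272,z),down(0)) for z in(110,-34.5)])
```

```text
16.5 [334.51944043 335.51167588 122.77942726] [ 0.43030372  0.2403183  -0.25616698] [-1.28  0.83  0.84  1.95 -0.9   0.78 -1.51]
[5.1, 4.8, 1.0] [-0.22, -0.12, -7.13]
[10.3, 9.5, 1.9] [-0.22, -0.13, -14.14]
[15.4, 14.3, 2.9] [-0.21, -0.15, -21.16]
[20.6, 19.1, 3.9] [-0.2, -0.16, -28.17]
[25.7, 23.9, 4.9] [-0.19, -0.17, -35.19]
[30.9, 28.6, 5.8] [-0.18, -0.18, -42.2]
[36.0, 33.4, 6.8] [-0.17, -0.2, -49.22]
[41.2, 38.2, 7.8] [-0.16, -0.21, -56.23]
[46.3, 43.0, 8.8] [-0.15, -0.22, -63.25]
[51.5, 47.7, 9.7] [-0.14, -0.23, -70.26]
[56.6, 52.5, 10.7] [-0.12, -0.24, -77.28]
[61.7, 57.3, 11.7] [-0.11, -0.25, -84.3]
[66.9, 62.0, 12.7] [-0.1, -0.26, -91.31]

[66.9, 62.0, 12.7] [-0.1, -0.26, -91.31]
[66.6, 62.6, 157.2] [-0.1, -0.26, -91.31]
```

To row units: 62 mm / 600 = 0.1033, 57 mm / 600 = 0.095, -84 degrees / 90 = -0.9333.

apply_moves(
  rows=[
    [0,[0.0083,0.0083,0.0017],[0,0,-0.0778]],
    [0,[0.0167,0.0167,0.0033],[0,0,-0.1556]],
    [0,[0.025,0.0233,0.005],[0,0,-0.2333]],
    [0,[0.035,0.0317,0.0067],[0,0,-0.3111]],
    [0,[0.0433,0.04,0.0083],[0,0,-0.3889]],
    [0,[0.0517,0.0483,0.01],[0,0,-0.4667]],
    [0,[0.06,0.055,0.0117],[0,0,-0.5444]],
    [0,[0.0683,0.0633,0.0133],[0,0,-0.6222]],
    [0,[0.0767,0.0717,0.015],[0,0,-0.7]],
    [0,[0.085,0.08,0.0167],[0,0,-0.7778]],
    [0,[0.095,0.0867,0.0333],[0,0,-0.8556]],
    [0,[0.1033,0.095,0.0667],[0,0,-0.9333]],
  ],
)

```text
t: 17.5
ee_pos: [395.7, 276.7, 80.5]
tool_rot: [-0.001, 0.749, 0.663, 0.001]
force: [0.8, 0.3, -0.2]
opening: 23.3
grip_force: 89.1
```

```bash
python3 drv.py
python3 - <<'E'
from h import *
rows([((400,272,z),down(0)) for z in(60,-25,-34.5)])
E
```

```text
17.5 [395.7 276.7  80.5] 23.3 89.1 [-0.85  0.79  0.33  1.95 -0.52  0.48 -0.27]
red 1345 x [14.1 26.9]
  x 21 y 1.1 [-7.8  9.6] ztop [-57.  -54.4]
shaft 2504 x [ 30.6 109.6]
  x 37 y 0.7 [-1.5  3.3] ztop [-51.2 -50.1]
  x 52 y 1.1 [-1.4  3.2] ztop [-51.2 -49.9]
  x 67 y 0.7 [-1.4  3.2] ztop [-51.1 -49.8]
  x 82 y 1.1 [-1.3  3.5] ztop [-51.  -49.7]
  x 97 y 1.1 [-1.2  3.5] ztop [-51.  -49.6]
  x 112 y 1.1 [-1.1  3.4] ztop [-50.4 -49.3]
driver_middle [ 35.5   0.5 -47.2] 0.84
[-2.1, 5.7, 18.1] [-0.19, 0.04, -7.32]
[-2.0, 6.0, 103.1] [-0.19, 0.04, -7.32]
[-2.0, 6.1, 112.6] [-0.19, 0.04, -7.32]
```

To row units: 112.5 mm / 600 = 0.1875, 112 mm / 600 = 0.1867, -7.3 degrees / 90 = -0.0811.

apply_moves(
  rows=[
    [0,[-0.0033,0.01,0.0333],[0,0,-0.0778]],
    [0,[-0.0033,0.01,0.0833],[0,0,-0.0811]],
    [0,[-0.0033,0.01,0.1333],[0,0,-0.0811]],
    [0,[-0.0033,0.01,0.1633],[0,0,-0.0811]],
    [0,[-0.0033,0.01,0.1783],[0,0,-0.0811]],
    [0,[-0.0033,0.01,0.1867],[0,0,-0.0811]],
    [0,[-0.0033,0.01,0.1875],[0,0,-0.0811]],
    [0,[-0.0033,0.01,0.1875],[0,0,-0.0811]],
  ],
)

```text
t: 18.27
ee_pos: [400.8, 274.0, -31.7]
tool_rot: [-0.0, 0.708, 0.706, 0.001]
force: [0.4, -0.1, -0.4]
opening: 23.5
grip_force: 89.1
```

To row units: 3 mm / 600 = 0.005, 1.5 mm / 600 = 0.0025.

apply_moves(
  rows=[
    [0,[0,0,0.0025],[0,0,0]],
    [0,[0,0,0.005],[0,0,0]],
    [0,[0,0,0.005],[0,0,0]],
  ],
)

```text
t: 18.52
ee_pos: [400.9, 274.1, -34.6]
tool_rot: [-0.001, 0.708, 0.707, 0.001]
force: [-2.2, 0.2, 12.7]
opening: 23.3
grip_force: 90.6
```

apply_moves(
  rows=[
    [0.3,[0,0,0],[0,0,0]],
    [0.45,[0,0,0],[0,0,0]],
    [0.65,[0,0,0],[0,0,0]],
    [0.65,[0,0,0],[0,0,0]],
    [0.65,[0,0,-0.0167],[0,0,0]],
    [0.65,[0,0,-0.0667],[0,0,0]],
    [0.65,[0,0,-0.1333],[0,0,0]],
    [0.8,[0,0,-0.2],[0,0,0]],
    [0.8,[0,0,-0.2583],[0,0,0]],
    [0.8,[0,0,-0.2583],[0,0,0]],
  ],
)

```text
t: 19.35
ee_pos: [402.2, 274.4, 125.5]
tool_rot: [-0.0, 0.708, 0.707, 0.004]
force: [1.5, 0.1, 0.4]
opening: 68.6
grip_force: 0.0
```

Run:
```python
from h import *
s=readout.sense();print(s['t'],s['ee_pos'],s['opening'],np.round(s['joint_pos'],2))
p=optics.grab_frame('wrist');print([(np.round(towld(d['point'],p,s),1),round(d['confidence'],2)) for d in place_of(p,'red_screwdriver')[:1]])
C=cloud(p,s);h=cv2.cvtColor(p['frame'],cv2.COLOR_BGR2HSV);m=((h[...,0]<8)|(h[...,0]>172))&(h[...,1]>100)&(p['z_map']>0)&(C[...,2]<40)&(abs(C[...,0]-400)<40)
print(cv2.minAreaRect(C[m][:,:2].astype(np.float32)),np.percentile(C[m][:,2],[50,98]))
t=down(-91.2)
rows([((400,272,130),down(0)),((430,331,140),down(-60)),((440,331,140),t)])
```

```text
19.35 [402.21843362 274.42947921 125.49574862] 68.5743356888178 [-0.87  0.71  0.37  1.9  -0.44  0.6  -0.22]
[(array([403.9, 304.8,  -2.8]), 0.81)]
((401.6873474121094, 248.13449096679688), (104.74071502685547, 28.782939910888672), 89.1192626953125) [23.62168483 27.16589092]
[-2.0, -0.7, -9.1] [0.06, -0.16, -0.04]
[57.1, 29.2, -18.9] [-0.03, -0.18, 59.96]
[57.1, 39.2, -18.9] [-0.08, -0.18, 91.16]
```

To row units: 57 mm / 600 = 0.095, 55 mm / 600 = 0.0917, 84 degrees / 90 = 0.9333.

apply_moves(
  rows=[
    [0.8,[0.0083,0.005,-0.0083],[0,0,0.0778]],
    [0.8,[0.0167,0.0117,-0.0133],[0,0,0.1556]],
    [0.8,[0.025,0.0167,-0.0183],[0,0,0.2333]],
    [0.8,[0.0333,0.0233,-0.0233],[0,0,0.3111]],
    [0.8,[0.0417,0.03,-0.0283],[0,0,0.3889]],
    [0.8,[0.05,0.0367,-0.0317],[0,0,0.4667]],
    [0.8,[0.0583,0.0433,-0.0317],[0,0,0.5444]],
    [0.8,[0.0667,0.05,-0.0317],[0,0,0.6222]],
    [0.8,[0.075,0.055,-0.0317],[0,0,0.7]],
    [0.8,[0.0833,0.06,-0.0317],[0,0,0.7778]],
    [0.8,[0.0917,0.065,-0.0317],[0,0,0.8556]],
    [0.8,[0.095,0.065,-0.0317],[0,0,0.9333]],
  ],
)

```text
t: 20.45
ee_pos: [439.6, 330.6, 137.4]
tool_rot: [-0.0, 0.999, 0.049, -0.001]
force: [-0.5, -0.4, 0.8]
opening: 68.7
grip_force: 0.0
```

```bash
cat > cv.py <<'E'
from h import *
import sys
s=readout.sense();print(s['t'],np.round(s['ee_pos'],1),s['opening'])
p=optics.grab_frame('wrist');cv2.imwrite(sys.argv[1],p['frame']);C=cloud(p,s);h=cv2.cvtColor(p['frame'],cv2.COLOR_BGR2HSV)
m=(abs(h[...,0].astype(int)-108)<14)&(h[...,1]>110)&(p['z_map']>0)&(C[...,2]>75)&(C[...,2]<110)&(abs(C[...,0]-530)<60)&(abs(C[...,1]-331)<45)
m=cv2.erode(m.astype(np.uint8),np.ones((2,2)))>0
Q=C[m]
print('cover',cv2.minAreaRect(Q[:,:2].astype(np.float32)))
for x in range(490,575,8):
    q=Q[abs(Q[:,0]-x)<4]
    if len(q)>15: print(x,'z',np.round(np.median(q[:,2]),1),'y',np.round(np.percentile(q[:,1],[1,99]),1))
print('x range',np.percentile(Q[:,0],[0.2,99.8]))
for l in('cover','cover_front'): print(l,[(np.round(towld(d['point'],p,s),1),round(d['confidence'],2)) for d in place_of(p,l)[:1]])
w=(h[...,1]<70)&(h[...,2]>110)&(p['z_map']>0)&(C[...,2]<20)&(abs(C[...,0]-397)<90)&(abs(C[...,1]-100)<90)
n,l,st,c=cv2.connectedComponentsWithStats(w.astype(np.uint8));i=1+np.argmax(st[1:,4]);print('tray',cv2.minAreaRect(C[l==i][:,:2].astype(np.float32)),np.percentile(C[l==i][:,2],[5,50,95]))
for l in('tray',): print(l,[(np.round(towld(d['point'],p,s),1),round(d['confidence'],2)) for d in place_of(p,l)[:1]])
E
python3 cv.py pics/w7.png
```

```text
20.45 [439.6 330.6 137.4] 68.67604847891148
cover ((529.3592529296875, 330.18634033203125), (50.535667419433594, 73.38003540039062), 89.01514434814453)
490 z 98.8 y [307.8 353.9]
498 z 98.8 y [307.6 355.5]
506 z 97.3 y [307.5 355.3]
514 z 95.8 y [307.3 355.1]
522 z 94.3 y [307. 355.]
530 z 92.7 y [306.9 355. ]
538 z 91.0 y [306.5 354.5]
546 z 89.4 y [306.5 354.3]
554 z 87.8 y [306.2 354. ]
562 z 86.1 y [306.2 353.9]
x range [493.19057681 565.83924362]
cover [(array([528.2, 330.5,  74.3]), 0.72)]
cover_front [(array([491.7, 332.6, 102.7]), 0.61)]
tray ((392.9707946777344, 99.22958374023438), (136.0464324951172, 106.2482681274414), 54.951866149902344) [ 3.05518591  4.3106984  11.13751455]
tray [(array([400.8, 107.9,   1.6]), 0.7)]
```

View pics/w7.png

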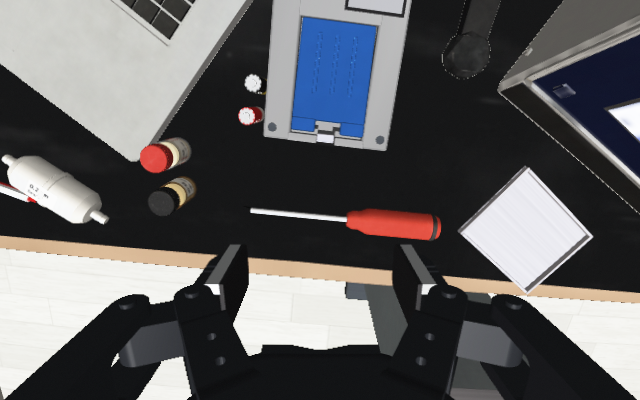

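The picture shows the cover propped at (335,75) px. The driver lies flat at (345,220), the cells and vials are untouched, and the tray's corners are at (527,167), (592,236), (528,291) and (459,232). I'll measure the finger tips and tray precisely from this frame.

```bash
cat > m.py <<'E'
from h import *
s=readout.sense()
p=optics.grab_frame('wrist');C=cloud(p,s);z=p['z_map']
T=rot(s).inv().apply((C-s['ee_pos']).reshape(-1,3)).reshape(C.shape)
f=(z>0)&(C[...,2]>110)&(abs(T[...,1])<60)&(T[...,2]>-90)
Q=T[f]
for lo in range(-90,-20,4):
    k=Q[(Q[:,2]>=lo)&(Q[:,2]<lo+4)]
    if len(k): print(lo,len(k),'x',np.round(np.percentile(k[:,0],[1,99]),1),'|y|',np.round(np.percentile(abs(k[:,1]),[1,99]),1))
print('lowest',np.round(np.sort(Q[:,2])[-10:],1))
K=np.array(p['intrinsics']);D=np.array(p['D'],float)
A=np.eye(4);A[:3,:3]=rot(s).as_matrix();A[:3,3]=s['ee_pos'];M=A@np.array(p['tool_from_camera'])
g=cv2.cvtColor(p['frame'],cv2.COLOR_BGR2GRAY).astype(np.float32)
pts=np.array([[527,167],[592,236],[528,291],[459,232]],np.float32).reshape(-1,1,2)
n=cv2.undistortPoints(pts,K,D).reshape(-1,2);W=[]
for a in n:
    d=M[:3,:3]@[a[0],a[1],1];k=(11.-M[2,3])/d[2];W.append(M[:3,3]+k*d)
W=np.array(W);print(np.round(W,1),'c',W.mean(0)); 
for i in range(4):
    e=W[(i+1)%4]-W[i];print(np.round(np.hypot(*e[:2]),1),np.degrees(np.arctan2(e[1],e[0])))
E
python3 m.py
```

```text
-90 276 x [ 4.6 14.1] |y| [35.3 54.9]
-86 758 x [-0.6 12.5] |y| [33.5 40.7]
-82 522 x [-7.9 12.7] |y| [33.4 46.4]
-78 628 x [-9.5 12.5] |y| [33.4 47.6]
-74 585 x [-9.5 12.6] |y| [33.4 47.6]
-70 519 x [-9.7 12.4] |y| [33.4 47.7]
-66 496 x [-9.8 12.1] |y| [33.4 47.9]
-62 432 x [-9.7 12.2] |y| [33.4 47.7]
-58 391 x [-9.5 12.1] |y| [33.4 46.8]
-54 273 x [-9.7 12. ] |y| [33.4 44.5]
-50 109 x [-8.9 10.5] |y| [33.4 34.8]
lowest [-47.3 -47.3 -47.3 -47.2 -47.2 -47.1 -47.1 -47.1 -46.8 -46.2]
[[474.6 125.8  11. ]
 [409.   30.6  11. ]
 [336.1  82.3  11. ]
 [398.7 178.9  11. ]] c [404.59170441 104.41124945  11.        ]
115.7 -124.5491073368672
89.4 144.632870356655
115.1 57.01547712390743
92.5 -34.97205044412455
```

Run:
```python
from h import *
g=lambda dz: drv(11.2,0,dz,ax=-43.2,yaw=-1.3,F=np.array([500,331.5,89.9]))
print(g(0)[0])
rows([g(60),g(30),g(10),g(0)])
```

```text
[491.60896704 331.59039343  47.52273729]
[52.0, 4.1, 30.5] [0.69, -11.11, 7.44]
[52.1, 4.1, 60.5] [0.69, -11.11, 7.44]
[52.1, 4.1, 80.5] [0.69, -11.11, 7.44]
[52.1, 4.1, 90.5] [0.69, -11.11, 7.44]
```

To row units: 80 mm / 600 = 0.1333, 4.1 mm / 600 = 0.0068, -11.1 degrees / 90 = -0.1233.

apply_moves(
  rows=[
    [0.8,[0.0333,0.0017,0.0133],[0.0022,-0.0444,0.0333]],
    [0.8,[0.0667,0.005,0.0333],[0.0056,-0.0889,0.0667]],
    [0.8,[0.0867,0.0068,0.0583],[0.0078,-0.1233,0.0822]],
    [0.8,[0.0867,0.0068,0.0917],[0.0078,-0.1233,0.0822]],
    [0.8,[0.0867,0.0068,0.12],[0.0078,-0.1233,0.0822]],
    [0.8,[0.0867,0.0068,0.1333],[0.0078,-0.1233,0.0822]],
    [0.8,[0.0867,0.0068,0.1333],[0.0078,-0.1233,0.0822]],
    [0.8,[0.0867,0.0068,0.1333],[0.0078,-0.1233,0.0822]],
  ],
)

```text
t: 21.37
ee_pos: [491.8, 331.8, 59.1]
tool_rot: [-0.002, 0.995, -0.012, -0.097]
force: [-0.0, 0.5, 1.2]
opening: 68.3
grip_force: 0.0
```

```bash
cat > n.py <<'E'
from h import *
import sys
s=readout.sense();print(s['t'],np.round(s['ee_pos'],1),s['opening'],s['force'],np.round(s['joint_pos'],2))
p=optics.grab_frame('wrist');cv2.imwrite('pics/'+sys.argv[1],p['frame']);C=cloud(p,s);h=cv2.cvtColor(p['frame'],cv2.COLOR_BGR2HSV)
T=rot(s).inv().apply((C-s['ee_pos']).reshape(-1,3)).reshape(C.shape)
m=(abs(h[...,0].astype(int)-108)<14)&(h[...,1]>110)&(p['z_map']>0)&(abs(T[...,1])<40)&(abs(T[...,0])<110)&(T[...,2]>-80)
for x in range(-12,90,8):
    q=T[m&(abs(T[...,0]-x)<4)]
    if len(q)>15: print('blue x',x,'z',np.round(np.median(q[:,2]),1),'y',np.round(np.percentile(q[:,1],[1,99]),1))
f=(p['z_map']>0)&(h[...,1]<70)&(T[...,2]>-75)&(abs(T[...,1])<s['opening']/2+3)&(abs(T[...,1])>s['opening']/2-5)&(abs(T[...,0])<12)
print('tips z',np.round(np.sort(T[f][:,2])[-12::3],1))
rows([drv(11.2,0,d,ax=-43.2,yaw=-1.3,F=np.array([500,331.5,89.9])) for d in (0,)])
E
python3 n.py w8.png
```

```text
21.3667 [491.8 331.8  59.1] 68.31483290451065 [-0.04688913  0.5434618   1.17023782] [-0.88  1.12  0.78  1.34 -0.83  1.21 -1.55]
blue x -4 z -40.3 y [-24.3  24.2]
blue x 4 z -40.3 y [-24.2  23.9]
blue x 12 z -40.3 y [-24.4  23.7]
blue x 20 z -40.3 y [-24.3  23.8]
blue x 28 z -40.3 y [-24.5  23.8]
blue x 36 z -40.2 y [-24.6  23.9]
blue x 44 z -40.2 y [-24.7  24. ]
blue x 52 z -40.1 y [-24.8  23.9]
blue x 60 z -40.1 y [-24.9  23.9]
blue x 68 z -39.9 y [-24.6  23.7]
blue x 84 z -44.9 y [-26.  -18.6]
tips z [-23.9 -23.8 -23.6 -23.5]
[1.9, 0.5, 11.9] [-0.11, -0.11, -0.1]
```

To row units: 11.5 mm / 600 = 0.0192, 8 mm / 600 = 0.0133.

apply_moves(
  rows=[
    [0.8,[0.0017,0,0.0067],[0,0,0]],
    [0.8,[0.0025,0,0.0133],[0,0,0]],
    [0.8,[0.0025,0,0.0192],[0,0,0]],
    [0.8,[0.0025,0,0.0192],[0,0,0]],
    [0.65,[0.0025,0,0.0192],[0,0,0]],
    [0.5,[0.0025,0,0.0192],[0,0,0]],
    [0.4,[0.0025,0,0.0192],[0,0,0]],
    [0.4,[0.0025,0,0.0192],[0,0,0]],
    [0.4,[0.0025,0,0.0192],[0,0,0]],
  ],
  newtons=50,
)

```text
t: 22.17
ee_pos: [491.1, 332.0, 47.1]
tool_rot: [-0.002, 0.995, -0.013, -0.097]
force: [-1.0, 0.1, 3.9]
opening: 48.4
grip_force: 51.1
```

Run:
```python
from h import *
s=readout.sense();P=np.array(s['ee_pos']);r=rot(s)
rows([(P+[0,0,d],r) for d in(5,15,35,60)])
```

```text
[-1.0, -0.0, -4.9] [0.0, 0.0, 0.0]
[-2.9, -0.0, -14.7] [0.0, 0.0, 0.0]
[-6.8, -0.0, -34.3] [0.0, 0.0, 0.0]
[-11.6, -0.1, -58.9] [0.0, 0.0, 0.0]
```

To row units: -59 mm / 600 = -0.0983, -11.6 mm / 600 = -0.0193.

apply_moves(
  rows=[
    [0.4,[-0.001,0,-0.005],[0,0,0]],
    [0.4,[-0.002,0,-0.01],[0,0,0]],
    [0.4,[-0.0033,0,-0.0167],[0,0,0]],
    [0.4,[-0.005,0,-0.025],[0,0,0]],
    [0.4,[-0.0075,0,-0.0383],[0,0,0]],
    [0.4,[-0.0113,0,-0.0567],[0,0,0]],
    [0.4,[-0.015,0,-0.0767],[0,0,0]],
    [0.4,[-0.0193,0,-0.0983],[0,0,0]],
    [0.4,[-0.0193,0,-0.0983],[0,0,0]],
  ],
)

```text
t: 22.92
ee_pos: [492.1, 332.0, 110.2]
tool_rot: [-0.002, 0.995, -0.013, -0.096]
force: [1.5, 0.4, -0.2]
opening: 48.7
grip_force: 51.6
```

```bash
python3 n.py w9.png
```

```text
22.9167 [492.1 332.  110.2] 48.719351773505224 [ 1.48384736  0.36096742 -0.2236075 ] [-0.89  1.06  0.81  1.31 -0.79  1.29 -1.59]
blue x -4 z -51.9 y [-24.5  23.4]
blue x 4 z -51.8 y [-24.6  23.3]
blue x 12 z -51.8 y [-24.6  23.5]
blue x 20 z -51.8 y [-24.6  23.5]
blue x 28 z -51.8 y [-24.6  23.7]
blue x 36 z -51.7 y [-24.7  23.6]
blue x 44 z -51.6 y [-24.6  23.5]
blue x 52 z -51.6 y [-24.7  23.5]
blue x 60 z -51.4 y [-24.7  23.5]
blue x 68 z -51.2 y [-24.6  23.3]
tips z [-48.5 -48.  -47.5 -46.7]
[11.6, 0.6, 60.1] [-0.15, -0.16, -0.15]
```

View pics/w9.png

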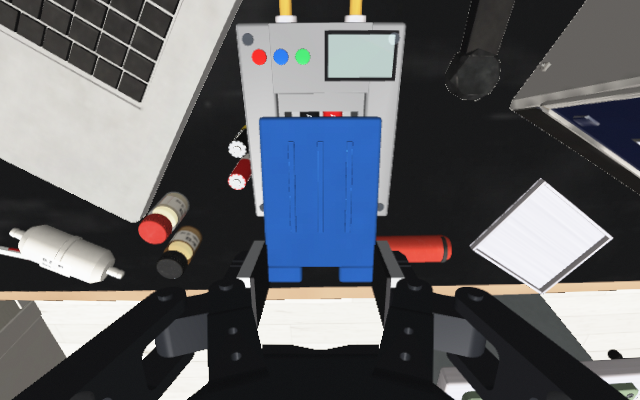

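The cover is held squarely by its front edges at (320,200) px and is clear of the bay. Next: the tray's centre from the white blob seen by two cameras, then the carry.

```bash
cat > tr.py <<'E'
from h import *
s=readout.sense()
A=np.eye(4);A[:3,:3]=rot(s).as_matrix();A[:3,3]=s['ee_pos']
for n in('wrist','top'):
    p=optics.grab_frame(n);h=cv2.cvtColor(p['frame'],cv2.COLOR_BGR2HSV)
    M=A@np.array(p['tool_from_camera']) if n=='wrist' else np.linalg.inv(np.array(p['world_to_cam']))
    c=np.linalg.inv(M)@[401,104,5,1];K=np.array(p['intrinsics']);D=np.array(p['D'],float)
    u,v=map(int,cv2.projectPoints(c[:3].reshape(1,3),np.zeros(3),np.zeros(3),K,D)[0].ravel())
    w=((h[...,1]<60)&(h[...,2]>90)).astype(np.uint8)
    _,l,st,_=cv2.connectedComponentsWithStats(w);b=(l==l[v,u]).astype(np.uint8);print(n,u,v,st[l[v,u]])
    ct=max(cv2.findContours(b,cv2.RETR_EXTERNAL,cv2.CHAIN_APPROX_NONE)[0],key=len).astype(np.float32)
    q=cv2.undistortPoints(ct,K,D).reshape(-1,2);d=np.c_[q,np.ones(len(q))]@M[:3,:3].T
    for Z in(3,10):
        k=(Z-M[2,3])/d[:,2];W=(M[:3,3]+k[:,None]*d)[:,:2];print(Z,cv2.minAreaRect(W.astype(np.float32)))
E
python3 tr.py
```

```text
wrist 541 240 [  470   178   170   222 15073]
3 ((279.51495361328125, -15.643325805664062), (471.0900573730469, 115.15764617919922), 44.46540832519531)
10 ((287.7122802734375, -6.7373046875), (458.9310302734375, 112.18539428710938), 44.46540832519531)
top 305 242 [ 283  222   46   44 1096]
3 ((393.0867919921875, 106.65789794921875), (117.18096923828125, 112.45697021484375), 54.7240104675293)
10 ((393.24615478515625, 106.21324157714844), (116.5195083618164, 111.82215118408203), 54.72401809692383)
```

```bash
sed -i "s/h\[...,2\]>90/h[...,2]>TH/; s/^s=readout.sense()/import sys;TH=int(sys.argv[1]);s=readout.sense()/; s/    _,l,st/    w=cv2.morphologyEx(w,cv2.MORPH_OPEN,np.ones((5,5)) if n=='wrist' else np.ones((3,3)));_,l,st/" tr.py; for t in 150 200; do python3 tr.py $t; done
cat > tc.py <<'E'
from h import *
s=readout.sense();p=optics.grab_frame('wrist');A=np.eye(4);A[:3,:3]=rot(s).as_matrix();A[:3,3]=s['ee_pos'];M=A@np.array(p['tool_from_camera'])
q=cv2.undistortPoints(np.array([[541,179],[612,237],[541,292],[471,246]],np.float32).reshape(-1,1,2),np.array(p['intrinsics']),np.array(p['D'],float)).reshape(-1,2)
d=np.c_[q,np.ones(4)]@M[:3,:3].T;k=(11-M[2,3])/d[:,2];W=M[:3,3]+k[:,None]*d;print(np.round(W,1),W.mean(0),cv2.minAreaRect(W[:,:2].astype(np.float32)))
print([(np.round(towld(e['point'],p,s),1),round(e['confidence'],2)) for e in place_of(p,'tray')[:1]])
E
python3 tc.py
```

```text
wrist 542 240 [ 479  183  129  105 7293]
3 ((400.25421142578125, 101.27984619140625), (109.29673767089844, 92.7013168334961), 54.86241149902344)
10 ((405.3612060546875, 107.2099838256836), (106.45585632324219, 90.29178619384766), 54.862396240234375)
top 305 242 [ 285  223   43   43 1050]
3 ((398.6089172363281, 102.52815246582031), (115.73828125, 95.82498168945312), 55.42837905883789)
10 ((398.7371826171875, 102.10675048828125), (115.08492279052734, 95.28406524658203), 55.42839050292969)
wrist 542 240 [ 480  183  127  105 7161]
3 ((400.4409484863281, 101.14746856689453), (108.15272521972656, 91.9447250366211), 54.82946014404297)
10 ((405.5518798828125, 107.09102630615234), (105.33625030517578, 89.55030059814453), 54.829444885253906)
top 305 242 [285 223  43  42 976]
3 ((399.6905212402344, 101.66716766357422), (115.23654174804688, 91.82388305664062), 54.726898193359375)
10 ((399.8125305175781, 101.25067138671875), (114.58605194091797, 91.3055419921875), 54.726898193359375)
[[474.7 130.9  11. ]
 [407.3  34.8  11. ]
 [334.8  88.5  11. ]
 [401.6 181.8  11. ]] [404.59409822 108.98365649  11.        ] ((404.073486328125, 108.70729064941406), (117.39618682861328, 90.16644287109375), 54.97752380371094)
[(array([402. , 108.1,   3.3]), 0.62)]
```

Run:
```python
from h import *
s=readout.sense()
W=[((492,332,110),-91.3,11.2),((440,280,125),-78,4),((400,200,125),-56,0),((386.3,82.4,90),-35,0)]
def pose(p,b,pt):
    return p,drv(pt,0,0,yaw=b+90)[1]
T=[]
for i,n in((0,4),(1,4),(2,4)):
    for k in range(1,n+1):
        f=k/n;a,b=W[i],W[i+1]
        T.append(pose(np.array(a[0])*(1-f)+np.array(b[0])*f,a[1]*(1-f)+b[1]*f,a[2]*(1-f)+b[2]*f))
rows(T)
```

```text
[-12.8, 13.1, -4.6] [-0.65, 1.77, -3.45]
[-25.9, 26.4, -5.9] [-1.14, 3.56, -6.74]
[-39.1, 39.7, -7.1] [-1.53, 5.35, -10.04]
[-52.2, 53.0, -8.3] [-1.81, 7.13, -13.37]
[-61.5, 73.3, -6.5] [-2.37, 8.09, -18.85]
[-70.8, 93.6, -4.7] [-2.84, 9.02, -24.34]
[-80.1, 113.8, -2.9] [-3.21, 9.93, -29.85]
[-89.4, 134.1, -1.0] [-3.48, 10.8, -35.36]
[-90.4, 163.5, 8.1] [-4.0, 10.69, -40.6]
[-91.3, 193.0, 17.1] [-4.51, 10.55, -45.83]
[-92.2, 222.5, 26.2] [-5.02, 10.4, -51.06]
[-93.1, 252.0, 35.3] [-5.53, 10.24, -56.29]
```

To row units: 252 mm / 600 = 0.42, 222 mm / 600 = 0.37, -40.6 degrees / 90 = -0.4511.

apply_moves(
  rows=[
    [0.4,[-0.0217,0.0217,-0.0083],[-0.0072,0.02,-0.0389]],
    [0.4,[-0.0433,0.0433,-0.01],[-0.0122,0.04,-0.0744]],
    [0.4,[-0.065,0.0667,-0.0117],[-0.0167,0.06,-0.1111]],
    [0.4,[-0.0867,0.0883,-0.0133],[-0.02,0.0789,-0.1489]],
    [0.4,[-0.1017,0.1217,-0.0108],[-0.0267,0.09,-0.21]],
    [0.4,[-0.1183,0.1567,-0.0083],[-0.0311,0.1,-0.27]],
    [0.4,[-0.1333,0.19,-0.005],[-0.0356,0.11,-0.3322]],
    [0.4,[-0.1483,0.2233,-0.0017],[-0.0389,0.12,-0.3933]],
    [0.4,[-0.15,0.2717,0.0133],[-0.0444,0.1189,-0.4511]],
    [0.4,[-0.1517,0.3217,0.0283],[-0.05,0.1172,-0.5089]],
    [0.4,[-0.1533,0.37,0.0433],[-0.0556,0.1156,-0.5667]],
    [0.4,[-0.155,0.42,0.0583],[-0.0611,0.1133,-0.6256]],
  ],
)

```text
t: 24.37
ee_pos: [386.6, 83.0, 90.8]
tool_rot: [-0.0, 0.887, 0.462, 0.0]
force: [0.7, -0.5, -1.2]
opening: 48.4
grip_force: 51.8
```

```bash
python3 n.py w10.png | grep -v 'tips'
python3 - <<'E'
from h import *
s=readout.sense();print(rot(s).as_matrix().round(3).tolist())
rows([((386.3,82.4,z),drv(0,0,0,yaw=55)[1]) for z in(90,0,-20,-27,-29.3)])
E
```

```text
24.3667 [386.6  83.   90.8] 48.39493551973746 [ 0.72800545 -0.5408445  -1.21248586] [-0.47  0.7   0.31  2.23 -0.73  0.31 -0.14]
blue x -4 z -51.7 y [-23.7  24.3]
blue x 4 z -51.7 y [-23.6  24.2]
blue x 12 z -51.7 y [-23.7  24.3]
blue x 20 z -51.7 y [-23.8  24.2]
blue x 28 z -51.7 y [-23.7  24.5]
blue x 36 z -51.6 y [-23.9  24.4]
blue x 44 z -51.5 y [-23.8  24.4]
blue x 52 z -51.5 y [-23.8  24.4]
blue x 60 z -51.4 y [-23.9  24.4]
blue x 68 z -51.2 y [-23.8  24.3]
[269.5, -60.7, 42.0] [5.61, -10.2, 56.01]
[[0.575, 0.818, -0.0], [0.818, -0.575, -0.002], [-0.002, 0.001, -1.0]]
[5.0, -3.6, 0.1] [0.06, 0.12, -0.1]
[5.2, -3.7, 90.1] [0.06, 0.12, -0.1]
[5.3, -3.7, 110.1] [0.06, 0.12, -0.1]
[5.3, -3.7, 117.1] [0.06, 0.12, -0.1]
[5.3, -3.7, 119.4] [0.06, 0.12, -0.1]
```

Run:
```python
from h import *
s=readout.sense();print(s['t'],s['ee_pos'],s['joint_velocities'].round(3))
rows([((386.3,82.4,z),drv(0,0,0,yaw=55)[1]) for z in(60,20,)])
```

```text
24.4167 [386.3517883   76.22813144  90.15142745] [-0.162 -0.     0.151 -0.07  -0.025  0.152 -0.296]
[5.1, -3.6, 30.1] [0.06, 0.12, -0.1]
[5.2, -3.7, 70.1] [0.06, 0.12, -0.1]
```

To row units: 70 mm / 600 = 0.1167, -3.6 mm / 600 = -0.006.

apply_moves(
  rows=[
    [0.4,[0,0,0],[0,0,0]],
    [0.4,[0,0,0],[0,0,0]],
    [0.4,[0.0033,-0.0033,0.0333],[0,0,0]],
    [0.4,[0.0067,-0.005,0.0667],[0,0,0]],
    [0.4,[0.0083,-0.006,0.1],[0,0,0]],
    [0.4,[0.0083,-0.006,0.1167],[0,0,0]],
    [0.4,[0.0083,-0.006,0.1167],[0,0,0]],
    [0.4,[0.0083,-0.006,0.1167],[0,0,0]],
  ],
)

```text
t: 25.08
ee_pos: [386.6, 91.1, 21.0]
tool_rot: [-0.0, 0.888, 0.46, -0.0]
force: [0.1, -0.3, -0.7]
opening: 48.4
grip_force: 51.9
```

Run:
```python
from h import *
s=readout.sense();print(s['t'],s['ee_pos'],s['joint_velocities'].round(3),s['joint_pos'].round(2))
print(rot(s).apply([30,0.3,-51.7])+s['ee_pos'])
rows([((386.3,82.4,z),drv(0,0,0,yaw=55)[1]) for z in(20,-20,-27,-29.3)])
```

```text
25.0833 [386.60520954  91.14840808  20.95680665] [-0.009 -0.029  0.023  0.001  0.005  0.011  0.003] [-0.33  0.85  0.03  2.27 -0.85  0.03 -0.07]
[404.23491173 115.44320037  72.64758598]
[-7.3, 4.8, 1.0] [-0.07, 0.02, -0.28]
[-7.3, 4.9, 41.0] [-0.07, 0.02, -0.28]
[-7.3, 4.9, 48.0] [-0.07, 0.02, -0.28]
[-7.3, 4.9, 50.3] [-0.07, 0.02, -0.28]
```

Run:
```python
from h import *
P=np.load('top0.npy');C=np.load('lg.npy')
for nm,c in(('top',P),('wr',C)):
    print(nm,[(y,np.round(np.percentile(c[(abs(c[...,1]-y)<5)&(c[...,2]>30)&(c[...,2]<260)&(c[...,0]>400)&(c[...,0]<640)][:,0],1),0)) for y in range(-60,200,20) if ((abs(c[...,1]-y)<5)&(c[...,2]>30)&(c[...,2]<260)&(c[...,0]>400)&(c[...,0]<640)).sum()>8])
s=readout.sense();p0=np.array(s['ee_pos'])
def pose(p,b): return np.array(p,float),drv(0,0,0,yaw=b)[1]
T=[pose((388,100,60),55),pose((390,125,95),61),pose((393,150,125),68)]
for i in range(1,10): T.append(pose((393+i*1.5,150+min(i,6)*8,140),68+7*i))
rows(T)
```

```text
top [(-60, np.float64(444.0)), (-40, np.float64(430.0)), (-20, np.float64(440.0)), (0, np.float64(449.0)), (20, np.float64(462.0)), (40, np.float64(472.0)), (60, np.float64(485.0)), (80, np.float64(495.0)), (100, np.float64(504.0)), (120, np.float64(518.0)), (140, np.float64(528.0)), (160, np.float64(537.0))]
wr [(40, np.float64(469.0)), (60, np.float64(480.0)), (80, np.float64(491.0)), (100, np.float64(503.0)), (120, np.float64(514.0)), (140, np.float64(526.0)), (160, np.float64(538.0))]
[8.0, -4.0, -39.0] [-0.07, 0.02, -0.28]
[29.6, -16.9, -74.0] [-0.07, 0.01, -6.28]
[51.7, -28.9, -104.0] [-0.07, 0.01, -13.28]
[59.1, -32.3, -119.0] [-0.07, 0.0, -20.28]
[66.5, -35.7, -119.0] [-0.07, 0.0, -27.28]
[73.9, -39.1, -119.0] [-0.07, -0.0, -34.28]
[81.3, -42.5, -119.0] [-0.07, -0.01, -41.28]
[88.7, -45.9, -119.0] [-0.07, -0.01, -48.28]
[96.1, -49.3, -119.0] [-0.07, -0.02, -55.28]
[97.0, -48.1, -119.0] [-0.07, -0.02, -62.28]
[97.8, -46.8, -119.0] [-0.07, -0.03, -69.28]
[98.7, -45.6, -119.0] [-0.07, -0.03, -76.28]
```

The near side of the tray is at the arm's inner reach limit (joint 6 is close to 0), so I'll turn the cover half a turn. The gripper then ends up on the far side of the tray.

To row units: -119 mm / 600 = -0.1983, -104 mm / 600 = -0.1733, -76 degrees / 90 = -0.8444.

apply_moves(
  rows=[
    [0.4,[0.0133,-0.0067,-0.065],[0,0,0]],
    [0.4,[0.05,-0.0283,-0.1233],[0,0,-0.0667]],
    [0.4,[0.0867,-0.0483,-0.1733],[0,0,-0.1444]],
    [0.4,[0.0983,-0.0533,-0.1983],[0,0,-0.2222]],
    [0.4,[0.11,-0.06,-0.1983],[0,0,-0.3]],
    [0.4,[0.1233,-0.065,-0.1983],[0,0,-0.3778]],
    [0.4,[0.135,-0.07,-0.1983],[0,0,-0.4556]],
    [0.4,[0.1483,-0.0767,-0.1983],[0,0,-0.5333]],
    [0.4,[0.16,-0.0817,-0.1983],[0,0,-0.6111]],
    [0.4,[0.1617,-0.08,-0.1983],[0,0,-0.6889]],
    [0.4,[0.1633,-0.0783,-0.1983],[0,0,-0.7667]],
    [0.4,[0.165,-0.0767,-0.1983],[0,0,-0.8444]],
  ],
)

```text
t: 26.08
ee_pos: [406.3, 198.1, 141.2]
tool_rot: [0.0, 0.416, 0.909, 0.0]
force: [-0.3, -0.2, -0.5]
opening: 48.2
grip_force: 52.3
```

Run:
```python
from h import *
s=readout.sense();print(s['t'],s['ee_pos'],s['joint_pos'].round(2),s['opening'],s['grip_force'])
m=rot(s).as_matrix();b=np.degrees(np.arctan2(m[1,0],m[0,0]));print('phi',b)
def pose(p,b): return np.array(p,float),drv(0,0,0,yaw=b)[1]
rows([pose((408+i*1.,198-i*2,140),b+7*i) for i in range(1,13)])
```

```text
26.0833 [406.33331659 198.12048823 141.22767033] [-0.65  0.63  0.21  1.99 -0.24  0.55  0.44] 48.22384190991719 52.30330020189285
phi 130.80275106676365
[-3.3, 0.6, 1.2] [0.02, 0.04, -7.0]
[-5.5, 0.1, 1.2] [0.02, 0.04, -14.0]
[-7.7, -0.5, 1.2] [0.01, 0.04, -21.0]
[-9.8, -1.0, 1.2] [0.01, 0.04, -28.0]
[-12.0, -1.6, 1.2] [0.01, 0.04, -35.0]
[-14.2, -2.1, 1.2] [0.01, 0.05, -42.0]
[-16.4, -2.7, 1.2] [0.0, 0.05, -49.0]
[-18.5, -3.2, 1.2] [-0.0, 0.05, -56.0]
[-20.7, -3.8, 1.2] [-0.0, 0.05, -63.0]
[-22.9, -4.3, 1.2] [-0.01, 0.05, -70.0]
[-25.0, -4.9, 1.2] [-0.01, 0.05, -77.0]
[-27.2, -5.4, 1.2] [-0.01, 0.05, -84.0]
```

To row units: -27 mm / 600 = -0.045, -25 mm / 600 = -0.0417, -84 degrees / 90 = -0.9333.

apply_moves(
  rows=[
    [0.4,[-0.005,0,0],[0,0,-0.0778]],
    [0.4,[-0.0083,0,0],[0,0,-0.1556]],
    [0.4,[-0.0133,0,0],[0,0,-0.2333]],
    [0.4,[-0.0167,-0.0017,0],[0,0,-0.3111]],
    [0.4,[-0.02,-0.0017,0],[0,0,-0.3889]],
    [0.4,[-0.0233,-0.0033,0],[0,0,-0.4667]],
    [0.4,[-0.0267,-0.0033,0],[0,0,-0.5444]],
    [0.4,[-0.03,-0.005,0],[0,0,-0.6222]],
    [0.4,[-0.0333,-0.0067,0],[0,0,-0.7]],
    [0.4,[-0.0383,-0.0067,0],[0,0,-0.7778]],
    [0.4,[-0.0417,-0.0083,0],[0,0,-0.8556]],
    [0.4,[-0.045,-0.0083,0],[0,0,-0.9333]],
  ],
)

```text
t: 27.08
ee_pos: [420.2, 173.5, 141.0]
tool_rot: [0.0, -0.299, 0.954, -0.001]
force: [-0.7, 0.4, -0.4]
opening: 48.1
grip_force: 52.3
```

```bash
cat > pl.py <<'E'
from h import *
s=readout.sense();print(s['t'],s['ee_pos'].round(1),s['joint_pos'].round(2),s['opening'],s['grip_force'],s['force'].round(1))
m=rot(s).as_matrix();b=np.degrees(np.arctan2(m[1,0],m[0,0]));print('phi',b,'center',rot(s).apply([30,0.3,-51.7])+s['ee_pos'])
PH=230;c=np.array([411,104]);e=c-30*np.array([np.cos(np.radians(PH)),np.sin(np.radians(PH))]);print(e)
rows([((e[0],e[1],z),drv(0,0,0,yaw=PH)[1]) for z in(120,60,20,0,-15,-25,-29.3)])
E
python3 pl.py
```

```text
27.0833 [420.2 173.5 141. ] [-0.33  0.62 -0.23  1.97  0.25  0.57  1.45] 48.09494535330874 52.30342090129852 [-0.7  0.4 -0.4]
phi -145.23845468197317 center [395.34855006 156.70931931 192.74759764]
[430.28362829 126.98133329]
[18.2, -43.9, 21.2] [-0.14, -0.04, -15.24]
[18.2, -43.7, 81.2] [-0.14, -0.04, -15.24]
[18.2, -43.6, 121.2] [-0.14, -0.04, -15.24]
[18.2, -43.6, 141.2] [-0.14, -0.04, -15.24]
[18.2, -43.5, 156.2] [-0.14, -0.04, -15.24]
[18.2, -43.5, 166.2] [-0.14, -0.04, -15.24]
[18.2, -43.5, 170.5] [-0.14, -0.04, -15.24]
```

To row units: 121 mm / 600 = 0.2017, -43.6 mm / 600 = -0.0727, -15.2 degrees / 90 = -0.1689.

apply_moves(
  rows=[
    [0.4,[0.01,-0.025,0.0117],[0,0,-0.0556]],
    [0.4,[0.02,-0.05,0.025],[0,0,-0.1111]],
    [0.4,[0.03,-0.0727,0.0367],[0,0,-0.1689]],
    [0.4,[0.03,-0.0727,0.0833],[0,0,-0.1689]],
    [0.4,[0.03,-0.0727,0.1417],[0,0,-0.1689]],
    [0.4,[0.03,-0.0727,0.1867],[0,0,-0.1689]],
    [0.4,[0.03,-0.0727,0.2017],[0,0,-0.1689]],
    [0.4,[0.03,-0.0727,0.2017],[0,0,-0.1689]],
    [0.4,[0.03,-0.0727,0.2017],[0,0,-0.1689]],
  ],
)

```text
t: 27.83
ee_pos: [430.1, 127.8, 19.7]
tool_rot: [-0.0, -0.42, 0.908, -0.001]
force: [0.4, 0.2, -0.4]
opening: 48.3
grip_force: 52.3
```

```bash
python3 pl.py; python3 n.py w11.png | grep blue
```

```text
27.8333 [430.1 127.8  19.7] [-0.29  0.86 -0.13  2.1   0.48  0.21  1.59] 48.26439896633905 52.279683351516724 [ 0.4  0.2 -0.4]
phi -130.33493308276402 center [410.40917188 105.19536511  71.46132297]
[430.28362829 126.98133329]
[0.6, -0.8, -100.3] [-0.08, -0.07, -0.33]
[0.5, -0.7, -40.3] [-0.08, -0.07, -0.33]
[0.5, -0.7, -0.3] [-0.08, -0.07, -0.33]
[0.4, -0.6, 19.7] [-0.08, -0.07, -0.33]
[0.4, -0.6, 34.7] [-0.08, -0.07, -0.33]
[0.4, -0.6, 44.7] [-0.08, -0.07, -0.33]
[0.4, -0.6, 49.0] [-0.08, -0.07, -0.33]
blue x -12 z -51.3 y [-38.2  23.5]
blue x -4 z -51.7 y [-24.4  23.6]
blue x 4 z -51.8 y [-24.3  23.5]
blue x 12 z -51.7 y [-24.6  23.7]
blue x 20 z -51.7 y [-24.4  23.6]
blue x 28 z -51.7 y [-24.4  23.7]
blue x 36 z -51.6 y [-24.5  23.6]
blue x 44 z -51.5 y [-24.5  23.6]
blue x 52 z -51.5 y [-24.5  23.6]
blue x 60 z -51.4 y [-24.5  23.6]
blue x 68 z -51.1 y [-24.3  23.4]
```

Run:
```python
from h import *
s=readout.sense();p=optics.grab_frame('wrist');C=cloud(p,s);h=cv2.cvtColor(p['frame'],cv2.COLOR_BGR2HSV)
m=(h[...,1]<60)&(h[...,2]>100)&(p['z_map']>0)&(C[...,2]>-4)&(C[...,2]<18)&(abs(C[...,0]-400)<95)&(abs(C[...,1]-102)<95)
_,l,st,_=cv2.connectedComponentsWithStats(m.astype(np.uint8))
m=np.isin(l,[i for i in range(1,len(st)) if st[i,4]>150])
a=np.radians(55);U=np.array([[np.cos(a),np.sin(a)],[-np.sin(a),np.cos(a)]])
q=(C[m][:,:2]-[400,102])@U.T;print(m.sum(),'tray long',np.percentile(q[:,0],[.5,2,98,99.5]).round(1),'short',np.percentile(q[:,1],[.5,2,98,99.5]).round(1))
for v in range(-55,60,10):
    k=q[abs(q[:,1]-v)<4]
    if len(k)>20: print('short',v,'long ext',np.percentile(k[:,0],[1,99]).round(1))
for v in range(-65,70,10):
    k=q[abs(q[:,0]-v)<4]
    if len(k)>20: print('long',v,'short ext',np.percentile(k[:,1],[1,99]).round(1))
cc=(rot(s).apply([30,-.3,-51.7])+s['ee_pos'])[:2];print('cover centre in tray frame',(cc-[400,102])@U.T)
```

```text
13648 tray long [-54.9 -54.2  56.3  58.8] short [-91.3 -85.8  46.3  48.8]
short -45 long ext [-54.5  28.7]
short -35 long ext [-54.9 -27.8]
short -25 long ext [-54.9 -26.9]
short -15 long ext [-55.  -26.5]
short -5 long ext [-54.8 -25.6]
short 5 long ext [-54.7 -24.6]
short 15 long ext [-54.7 -23.7]
short 25 long ext [-54.4  58.1]
short 35 long ext [-54.1  59. ]
short 45 long ext [-54.   59.1]
long -55 short ext [-45.3  46.2]
long -45 short ext [-91.8  46.2]
long -35 short ext [-91.2  46.2]
long -25 short ext [-90.4  46.7]
long -15 short ext [-89.6  46.8]
long -5 short ext [-88.3  49.1]
long 5 short ext [-91.  49.]
long 15 short ext [-90.1  48.8]
long 25 short ext [-88.1  48.6]
long 35 short ext [-85.1  48.9]
long 45 short ext [-83.6  49. ]
long 55 short ext [25.7 48.8]
cover centre in tray frame [ 8.70420096 -7.50180228]
```

To row units: 44 mm / 600 = 0.0733, 40 mm / 600 = 0.0667.

apply_moves(
  rows=[
    [0.4,[0,0.0033,0.0167],[0,0,0]],
    [0.4,[0,0.0067,0.0367],[0,0,0]],
    [0.4,[0,0.0067,0.055],[0,0,0]],
    [0.4,[0,0.0067,0.0667],[0,0,0]],
    [0.4,[0,0.0067,0.0733],[0,0,0]],
    [0.4,[0,0.0067,0.0733],[0,0,0]],
    [0.4,[0,0.0067,0.0733],[0,0,0]],
  ],
)

```text
t: 28.52
ee_pos: [427.1, 130.4, -24.6]
tool_rot: [0.0, -0.419, 0.908, 0.0]
force: [0.8, -0.4, -0.4]
opening: 48.1
grip_force: 52.3
```

```bash
python3 pl.py | head -2
```

```text
28.5167 [427.1 130.4 -24.6] [-0.34  0.96 -0.05  2.12  0.5   0.08  1.57] 48.14652077285479 52.31307506561279 [ 0.8 -0.4 -0.4]
phi -130.40369173110014 center [407.42274447 107.69093826  27.13197377]
```

To row units: 4 mm / 600 = 0.0067, 2.6 mm / 600 = 0.0043.

apply_moves(
  rows=[
    [0.4,[0,0,0.0022],[0,0,0]],
    [0.4,[0,0,0.0043],[0,0,0]],
    [0.4,[0,0,0.0067],[0,0,0]],
    [0.4,[0,0,0.0067],[0,0,0]],
  ],
)

```text
t: 28.85
ee_pos: [427.4, 130.7, -28.9]
tool_rot: [0.001, -0.42, 0.908, 0.0]
force: [1.2, 0.4, 8.1]
opening: 48.3
grip_force: 53.1
```

To row units: -150 mm / 600 = -0.25, -115 mm / 600 = -0.1917.

apply_moves(
  rows=[
    [0.6,[0,0,0],[0,0,0]],
    [0.65,[0,0,0],[0,0,0]],
    [0.72,[0,0,0],[0,0,0]],
    [0.75,[0,0,0],[0,0,0]],
    [0.75,[0,0,-0.0083],[0,0,0]],
    [0.75,[0,0,-0.0333],[0,0,0]],
    [0.75,[0,0,-0.075],[0,0,0]],
    [0.75,[0,0,-0.1333],[0,0,0]],
    [0.75,[0,0,-0.1917],[0,0,0]],
    [0.75,[0,0,-0.25],[0,0,0]],
    [0.75,[0,0,-0.25],[0,0,0]],
    [0.75,[0,0,-0.25],[0,0,0]],
  ],
)

```text
t: 29.85
ee_pos: [427.7, 130.2, 122.6]
tool_rot: [0.001, -0.419, 0.908, 0.0]
force: [0.7, -0.1, 0.4]
opening: 64.0
grip_force: 0.0
```

Run:
```python
from h import *
s=readout.sense();print(s['t'],s['ee_pos'],s['opening'],s['force'])
p=optics.grab_frame('wrist');cv2.imwrite('pics/w12.png',p['frame']);C=cloud(p,s);h=cv2.cvtColor(p['frame'],cv2.COLOR_BGR2HSV)
m=(abs(h[...,0].astype(int)-108)<14)&(h[...,1]>110)&(p['z_map']>0)&(C[...,2]<60)&(abs(C[...,0]-405)<75)&(abs(C[...,1]-105)<75)
_,l,st,_=cv2.connectedComponentsWithStats(m.astype(np.uint8));i=1+np.argmax(st[1:,4]);Q=C[l==i]
print(cv2.minAreaRect(Q[:,:2].astype(np.float32)),np.percentile(Q[:,2],[2,50,98]))
A=np.c_[Q[:,:2]-Q[:,:2].mean(0),np.ones(len(Q))];k=np.linalg.lstsq(A,Q[:,2],rcond=None)[0];print('tilt deg',np.degrees(np.hypot(*k[:2])),k)
a=np.radians(55);U=np.array([[np.cos(a),np.sin(a)],[-np.sin(a),np.cos(a)]]);q=(Q[:,:2]-[400,102])@U.T;print('cover in tray frame',np.percentile(q,[.5,99.5],axis=0).round(1))
w=(h[...,1]<60)&(h[...,2]>100)&(p['z_map']>0)&(C[...,2]>-4)&(C[...,2]<18)
q=(C[w][:,:2]-[400,102])@U.T;q=q[(abs(q)<70).all(1)]
print('tray long',np.percentile(q[abs(q[:,1])<40][:,0],[1,99]).round(1),'short',np.percentile(q[abs(q[:,0])<40][:,1],[1,99]).round(1))
t=optics.grab_frame('top');sc=optics.grab_frame('scene')
for n in('cover','red_screwdriver','fresh_cell_a','red_vial','black_vial','gauge','fine_screwdriver'):
    for f in(t,sc): print(n,[(np.round(towld(d['point'],f),0).tolist(),round(d['confidence'],2)) for d in place_of(f,n)[:2]])
```

```text
29.85 [427.66047362 130.18960963 122.5884356 ] 63.97102213328157 [ 0.71434215 -0.11237722  0.39750254]
((408.94683837890625, 108.46564483642578), (74.09883880615234, 49.081298828125), 49.600982666015625) [22.2732908  23.76103779 25.33657271]
tilt deg 0.07473980910646182 [-1.00370694e-03  8.33172961e-04  2.37684451e+01]
cover in tray frame [[-27.3 -29.4]
 [ 47.6  22.7]]
tray long [-55.4  59.9] short [-47.5  48.1]
cover []
cover [([404.0, 109.0, 4.0], 0.62)]
red_screwdriver [([480.0, 328.0, 66.0], 0.6)]
red_screwdriver [([404.0, 306.0, -0.0], 0.63), ([544.0, 333.0, -0.0], 0.28)]
fresh_cell_a [([495.0, 398.0, -1.0], 0.58)]
fresh_cell_a [([407.0, 109.0, 3.0], 0.6), ([526.0, 396.0, -1.0], 0.47)]
red_vial [([450.0, 471.0, 5.0], 0.5)]
red_vial [([451.0, 479.0, 1.0], 0.54)]
black_vial [([417.0, 466.0, -3.0], 0.59)]
black_vial [([413.0, 473.0, -3.0], 0.51)]
gauge [([448.0, -399.0, 2.0], 0.67), ([703.0, -353.0, -1.0], 0.54)]
gauge [([445.0, -395.0, 0.0], 0.58)]
fine_screwdriver [([566.0, -355.0, 0.0], 0.58)]
fine_screwdriver []
```

The cover lies level in the tray (tilt 0.07°), inside the walls on every side. The screwdriver is flat on the bench, and the bystanders I re-checked (a cell, both vials, the gauge and the fine screwdriver) haven't moved. Handing in.

```bash
python3 -c "
from plant import job;print(job.job_done())"
```

```text
the job is handed in; nothing more can be done
None
```

The job is handed in at about 30 s: the cover was levered loose and lies level, outer face up, in the tray, with the screwdriver flat on the bench in front of the logger; the first grasp closed on air because the real finger tips sit about 40 mm short of the reported TCP, so I used the measured tip position from then on, and I did not re-check the bottle or timer at the end.

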